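Empty the clothespin mug into the dryer and hold its boost dial at the third click

TASK

Pick up the mug and tip the three clothespins out of it into the tray on top of the dryer, then stand the mug upright again on the table and let go of it. Then press the paddle of the dryer's spring-return dial down past its first two clicks to the third and last one, and keep holding it there with the gripper: the program finishes while still holding the dial down. Leave the other things on the table where they are.

Things in the scene. Friction and masses are not known exactly. Their poses are not given: they have to be found in the camera images.
- mug: white ceramic mug, 66 mm outer diameter, 92 mm tall, straight sides, wall 4 mm, inner floor 5 mm up, about 0.26 kg, loose. Origin: centre of its underside; z along its axis to the mouth. A round-bar handle on its own +y side reaches 69 mm out from the axis, at 15 to 80 mm height; at the start it points roughly to world -y (within 0.6 rad).
- mug_rim (a point): centre of the mug's mouth, on its axis, 92 mm above its underside. The three clothespins stand or lean inside below the rim; they slide out once the mouth is tipped 20 to 30 degrees below level
- pin0: one of three like wooden spring clothespins, 74 x 12 x 11 mm, 12 g, loose, at the start in the mug. Origin: centre of one end face; z runs along its length to the other end.
- pin1: one of three like wooden spring clothespins, 74 x 12 x 11 mm, 12 g, loose, at the start in the mug. Origin: centre of one end face; z runs along its length to the other end.
- pin2: one of three like wooden spring clothespins, 74 x 12 x 11 mm, 12 g, loose, at the start in the mug. Origin: centre of one end face; z runs along its length to the other end.
- dryer: low grey clothespin dryer, fixed to the table, 210 mm (x) by 210 mm (y), 100 mm high to the rim of the open tray that forms its top. Origin: centre of its underside; x points away from the robot (yaw within 0.3 rad), y to its left. A dial with a paddle is on its right-hand (-y) side.
- tray (a point): centre of the tray's floor on top of the dryer, 62 mm above the table; the tray is 198 x 198 mm inside with walls 38 mm high and 6 mm thick. Axes as the dryer's.
- dial (a joint): spring-return dial (rad): 0 at rest (paddle 0.52 rad above level), grows as the paddle is pressed down, hard stop at 1.12 (paddle 0.60 rad below level). Detent humps near 0.18, 0.54, 0.90; the clicks are at about 0.36, 0.72 and 1.08, the last just short of the stop. The spring (0.12 N m at rest, 0.25 at the stop) always returns it when let go; pressing takes 2 to 6 N.
- dial_axis (a point): fixed point on the dial's axis, 72 mm above the table, 22 mm out from the dryer's right side, at the middle of the paddle's width. Frame as the dryer's: the dial axis is level along y, and the paddle reaches from here towards -x (the robot)
- paddle: black paddle of the dial, a flat bar 26 mm wide (along the dial's axis) and 8 mm thick that stands out radially from the 44 mm drum to 81 mm from the axis. It turns with the dial. Origin on the axis where the dial meets the dryer's side wall.
- press_point (a point): point on the upper face of the paddle, 58 mm out from the dial's axis, middle of its width; moves with the paddle
- organizer: bystander: closed green bead organizer, 85 x 150 x 39 mm
- hoop: bystander: wooden embroidery hoop lying flat, 150 mm diameter, 12 mm high
- crochet_hook: bystander: aluminium crochet hook lying flat, 155 mm long, 7 mm thick
- jar: bystander: clear glass jar with a metal twist cap, 72 mm diameter, 115 mm tall
- spool: bystander: small wooden thread spool, 36 mm diameter, 42 mm tall
- boot_brush: bystander: wooden-handled brush lying flat, about 200 mm long, 20 mm high
- wax_tin: bystander: flat round aluminium tin, 80 mm diameter, 28 mm high
Things that resemble listed ones, but are neither listed nor needed, are in the scene too. What is shaped like the mug but brown or pink is not meant.

How it is judged:
By the outcome, as a careful person would: the job done as asked, in the order asked, and still so for the second after the job is handed in, while the arm keeps its last pose, push and grip.
It also fails if it takes over 72 s, if anything falls off the work surface, if the arm or the gripper's body presses on something with over 40 N, if the wrist force passes 120 N, or if a joint passes its speed limit or range.

ROBOT

A 6-joint arm with a two-finger parallel gripper is mounted at the origin on the work surface. World frame = base frame: x ahead of the robot, y to its left, z up, the work surface at z = 0. Lengths are in m, angles in rad, forces in N, time in s.
With the tool pointing down it reaches from about 0.35 to 0.775 m from the base axis. Payload 7.3 kg.
Tool frame: the origin (TCP) lies at the very end of the fingers, on their centre line; the grasp point (between the pads) lies 19 mm behind it (robot.tcp_to_grasp is the z of the grasp point in the tool frame, in m); z points along the fingers, y is the line along which they close (so a half turn about z gives the same grasp; the last joint's range is limited). The gripper opens to 92 mm and grips with 3 to 60 N. Pads are 19 mm wide; open, the fingers measure 130 mm over their backs; the gripper's body (75 mm by 190 mm) begins 47 mm behind the grasp point.
Start: joints at [1.114, 0.342, 1.524, -0, 1.275, -0.146], TCP at [0.161, 0.5, 0.227] pointing down, gripper open.
Joint ranges: [-2.53, 2.53], [-0.77, 2.02], [0.04, 2.7], [-1, 4.14], [0.28, 2.66], [-3.11, 3.11]. Speed limits (rad/s): [2.57, 2.57, 3.14, 3.14, 3.14, 3.14].

INTERFACE

Orientations are given as [roll, pitch, yaw] about the fixed x, y, z axes, in that order (R = Rz(yaw) Ry(pitch) Rx(roll)).
In Python, from cell import monitor, read_camera, get_calibration, job, robot gives the robot as it stands. The module is installed in compiled form; this text tells all that it offers.
- The arm moves only by the tool send_rows, never from a script. Its argument "targets" is a list of rows, each an object with "translation": the shift along the tool's x, y, z in cm, a list of three; "spin": the turn about the tool's z in degrees; "jaw": the opening, from 0 (shut) to 1 (fully open). A call has exactly 5 rows; each row is the pose to reach, as a shift and turn from the pose commanded when the call began, along the tool's axes at that moment; what a row does not reach only later rows make up. A row lasts 1/10 s, in which the tool goes at most 50 mm and 8.59 degrees, less where a joint would pass 70% of its speed; a pose out of reach is approached as far as the arm can. A call with a gripper value outside its range is refused whole. The fingers move at their own pace and stop on an object; "force" is the grip in N (left out, the last holds). Time passes only in rows, so rows that repeat a pose let the fingers close, or fill a call up. It gives the time, the measured TCP pose, the force, the opening and the grip force at its end, in the units of the state.
- monitor.observe(): the state, without advancing time (a new reading comes with each control period).
- read_camera(name): name is "side" or "top" or "wrist"; returns (picture, depth): 480x640x3 uint8, red, green, blue; 480x640 float32, m along the optical axis (not along the pixel's ray), 0 where there is no reading.
- get_calibration(name): a dict with "intrinsics" (3x3 intrinsics, pixels), "D" ([k1, k2, p1, p2, k3] as OpenCV has them; the pictures are not rectified), "origin" and "orientation" of the camera in the world; the wrist camera has in their place "hand_eye" (4x4, takes a point from camera to tool coordinates, whose origin is the TCP and whose axes are the flange's). Camera axes: x right, y up, looking along -z (the intrinsics and any distortion apply to the point x, -y, -z); pixel columns grow to the right and rows downward; lengths in m; the calibration is good to about 2 mm. A picture is of the moment at which its call begins: read the wrist's pose just before it. get_calibration takes no time and is no camera call.
- job.hand_in(): hands the job in; it is judged then, once.
The state is a dict: "time": time; "qpos": joint angles; "qvel": joint speeds; "joint_efforts": joint torques, N m; "tool_pos": TCP position; "tool_rot": TCP orientation; "contact_force": force on the tool from outside, world axes, zero at the start; "torque": the same for the moment, N m; "opening": finger opening in m; "grip_force": force on a finger pad.
Only numpy, scipy, OpenCV 4.12 (cv2) and the standard library are available. Lean on these libraries where they do the work, as an engineer would, in place of code of your own. Each camera call takes 0.05 s, during which the arm holds its last target. There are 200 camera calls.

## Working session

There is one attempt and no reset: what is moved stays moved. The work goes in short steps, Python scripts to look and compute and a tool call to move; the robot and the scene stay as the last step left them, time stands still between calls to the robot, and variables do not carry over. Pictures are saved under pics/ and viewed, at most 10 in all, crops included, and the job is handed in when it is done.

Besides the shell and the picture viewer there is one more tool, called after "Request:" by a JSON object that holds its "method" and its "body". send_rows: Moves the arm, as the interface text tells. Its arguments: {"type":"object","properties":{"targets":{"type":"array"},"force":{"type":"number"}},"required":["targets"]}

```bash
mkdir -p pics
cat > h.py <<'E'
import numpy as np, cv2
from cell import monitor, read_camera, get_calibration, job, robot
from scipy.spatial.transform import Rotation as R
def campose(n):
    c=get_calibration(n); o=c.get('orientation')
    o=np.array(o,float)
    M=o if o.shape==(3,3) else R.from_euler('xyz',o).as_matrix()
    return np.array(c['intrinsics'],float),np.array(c['D'],float),np.array(c['origin'],float),M
def rays(n,px):
    K,D,o,M=campose(n)
    u=cv2.undistortPoints(np.array(px,float).reshape(-1,1,2),K,D)[:,0]
    return o,np.c_[u[:,0],-u[:,1],-np.ones(len(u))]@M.T
def plane(n,px,z):
    o,d=rays(n,px); return o+d*((z-o[2])/d[:,2])[:,None]
def depthpts(n,px,dep):
    o,d=rays(n,px); px=np.array(px,int).reshape(-1,2)
    return o+d*dep[px[:,1],px[:,0]][:,None]
E
python3 - <<'E'
from h import *
for n in('top','side'):
    p,d=read_camera(n); cv2.imwrite(f'pics/{n}0.png',p[:,:,::-1]); np.savez(f'{n}0.npz',p=p,d=d)
    print(n,get_calibration(n))
print(monitor.observe())
E
```

```text
top {'intrinsics': array([[473.28039162,   0.        , 311.31999244],
       [  0.        , 473.28039162, 247.81261863],
       [  0.        ,   0.        ,   1.        ]]), 'D': array([-0.07341593,  0.        ,  0.        ,  0.        ,  0.        ]), 'origin': array([ 0.4049562 , -0.0165977 ,  1.10427639]), 'orientation': array([ 0.15571609, -0.00282021, -1.56933063])}
side {'intrinsics': array([[488.73446339,   0.        , 310.58160766],
       [  0.        , 488.73446339, 237.38840387],
       [  0.        ,   0.        ,   1.        ]]), 'D': array([-0.01192449,  0.        ,  0.        ,  0.        ,  0.        ]), 'origin': array([ 0.18434646, -0.9931585 ,  0.72190684]), 'orientation': array([ 1.01742121, -0.02350732, -0.35862689])}
{'time': 0.1, 'qpos': array([ 1.11399527e+00,  3.42661833e-01,  1.52491547e+00, -3.43771654e-05,
        1.27540638e+00, -1.46006606e-01]), 'qvel': array([-0.00037766, -0.00263787, -0.00201711, -0.00067689,  0.00029243,
       -0.00055568]), 'joint_efforts': array([ 1.54303460e-03, -4.32014358e+01, -2.44693494e+01,  7.17150606e-02,
        5.26441704e-02, -5.26510428e-05]), 'tool_pos': array([0.16038278, 0.49951993, 0.22611201]), 'tool_rot': array([-3.14021164e+00, -1.69854290e-04,  2.83080812e+00]), 'contact_force': array([ 0.37650852, -0.19067777, -0.23910192]), 'torque': array([ 0.01832509, -0.04499894,  0.01055219]), 'grip_force': 0.0, 'opening': 0.09155488007850703}
```

View pics/top0.png

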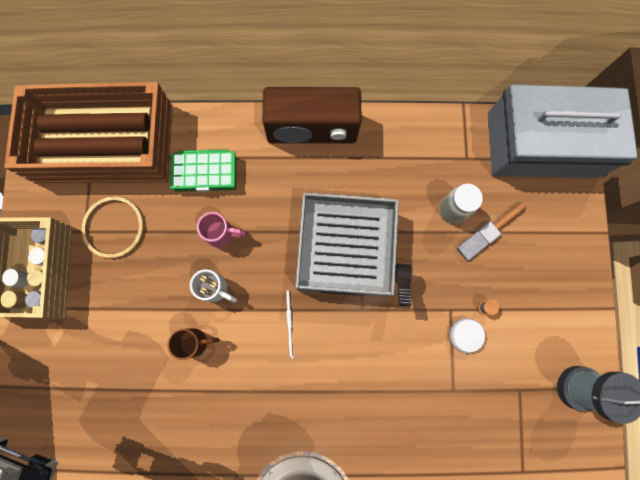

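View pics/side0.png

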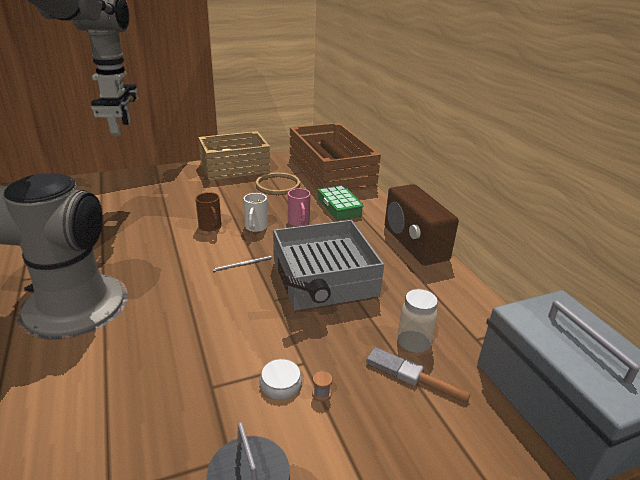

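The top view shows the white mug with pins at about (207,287), its handle at (232,300), with the pink mug above it and the brown one below. The dryer tray is centred at about (348,245) and the black paddle is at (404,285). In the side view the mug is at (256,212) and the paddle reaches left from the drum at (318,290).

Run:
```python
from h import *
f=np.load('top0.npz');p,d=f['p'],f['d']
def box(x0,x1,y0,y1):
    v,u=np.mgrid[y0:y1,x0:x1]; px=np.c_[u.ravel(),v.ravel()]
    P=depthpts('top',px,d); ok=d[px[:,1],px[:,0]]>0
    return px[ok],P[ok],p[px[ok][:,1],px[ok][:,0]].astype(int)
# mug
px,P,c=box(185,245,262,312)
def circ(q):
    A=np.c_[2*q,np.ones(len(q))];s=np.linalg.lstsq(A,(q**2).sum(1),rcond=None)[0];return s[:2],np.sqrt(s[2]+s[:2]@s[:2])
m=(P[:,2]>.086)&(P[:,2]<.099); print('rim n',m.sum(),P[m,2].mean()); C,r=circ(P[m,:2]); print('mug',C,r)
dd=np.linalg.norm(P[:,:2]-C,axis=1); h=(dd>.042)&(dd<.075)&(P[:,2]>.012)
print('handle',h.sum(),P[h].mean(0),np.rad2deg(np.arctan2(*(P[h,:2].mean(0)-C)[::-1])),'maxr',dd[h].max())
print('pins top z',P[(dd<.026),2].max())
# others shaped alike
for n,b in(('pink',(190,245,205,250)),('brown',(160,215,322,365))):
    px2,Q,c2=box(*b); m=(Q[:,2]>.08)&(Q[:,2]<.105); print(n,circ(Q[m,:2]),np.median(Q[m,2]))
px,P,c=box(285,420,180,315)
m=(P[:,2]>.094)&(P[:,2]<.106); m&=np.ptp(c,axis=1)<40
rect=cv2.minAreaRect(P[m,:2].astype(np.float32)*1000); print('dryer',rect, P[m,2].mean()); print(cv2.boxPoints(rect))
b=(c.max(1)<60)&(px[:,0]>385)&(P[:,2]>.04)&(P[:,2]<.16)
rect=cv2.minAreaRect(P[b,:2].astype(np.float32)*1000); print('paddle',b.sum(),rect,P[b,2].min(),P[b,2].max()); print(cv2.boxPoints(rect))
i=P[b][P[b][:,0].argsort()]; print(i[::40].round(3))
# jar, hook
px,P,c=box(275,305,285,365); m=(P[:,2]>.003)&(c.min(1)>150); print('hook',P[m].min(0),P[m].max(0))
```

```text
rim n 193 0.09082875663045104
mug [0.48426163 0.20994878] 0.030989533576630597
handle 75 [0.45874305 0.16050683 0.06760196] -117.29970673554148 maxr 0.06850881129705619
pins top z 0.08120565814139669
pink (array([0.61157648, 0.19722595]), np.float64(0.03177159678444984)) 0.09016276346170293
brown (array([0.3580454, 0.2515632]), np.float64(0.03128785585169323)) 0.0897195109500496
dryer ((571.5991821289062, -114.94113159179688), (245.14169311523438, 215.0140838623047), 85.79373931884766) 0.09896720477362994
[[ 4.5539148e+02 -2.2929649e+02]
 [ 6.6982642e+02 -2.4506717e+02]
 [ 6.8780688e+02 -5.8576965e-01]
 [ 4.7337195e+02  1.5184906e+01]]
paddle 319 ((554.9937133789062, -213.1374969482422), (230.92001342773438, 36.444007873535156), 4.10081148147583) 0.060968494765826664 0.11819490386044396
[[ 438.5262  -203.21887]
 [ 441.13242 -239.56958]
 [ 671.4612  -223.05612]
 [ 668.855   -186.70541]]
[[ 0.44  -0.222  0.113]
 [ 0.463 -0.213  0.105]
 [ 0.482 -0.208  0.089]
 [ 0.492 -0.217  0.091]
 [ 0.498 -0.204  0.078]
 [ 0.513 -0.217  0.094]
 [ 0.52  -0.205  0.073]
 [ 0.525 -0.225  0.087]]
hook [ 0.32338359 -0.00381645  0.00300568] [0.48262972 0.03682896 0.10246611]
```

Request:
{"method": "send_rows", "body": {"targets": [{"translation":[0,0,-4],"spin":0,"jaw":1},{"translation":[0,0,-8],"spin":0,"jaw":1},{"translation":[0,0,-12],"spin":0,"jaw":1},{"translation":[0,0,-12],"spin":0,"jaw":1},{"translation":[0,0,-12],"spin":0,"jaw":1}]}}

```text
time: 0.6
tool_pos: [0.1606, 0.4999, 0.347]
tool_rot: [3.14, 0.0, 2.831]
contact_force: [0.5, 0.4, -1.0]
opening: 0.0916
grip_force: 0.0
```

Request:
{"method": "send_rows", "body": {"targets": [{"translation":[0,5,0],"spin":0,"jaw":1},{"translation":[0,10,0],"spin":0,"jaw":1},{"translation":[0,15,0],"spin":0,"jaw":1},{"translation":[0,20,0],"spin":0,"jaw":1},{"translation":[0,25,0],"spin":0,"jaw":1}]}}

```text
time: 1.1
tool_pos: [0.2295, 0.7126, 0.3455]
tool_rot: [-3.136, -0.001, 2.831]
contact_force: [0.3, 1.8, 0.7]
opening: 0.0918
grip_force: 0.0
```

Request:
{"method": "send_rows", "body": {"targets": [{"translation":[0,5,0],"spin":0,"jaw":1},{"translation":[0,10,0],"spin":0,"jaw":1},{"translation":[0,15,0],"spin":0,"jaw":1},{"translation":[0,20,0],"spin":0,"jaw":1},{"translation":[0,25,0],"spin":0,"jaw":1}]}}

```text
time: 1.6
tool_pos: [0.2486, 0.7722, 0.2961]
tool_rot: [3.102, 0.0, 2.831]
contact_force: [-0.2, 0.0, 0.5]
opening: 0.0921
grip_force: 0.0
```

Request:
{"method": "send_rows", "body": {"targets": [{"translation":[0,5,0],"spin":0,"jaw":1},{"translation":[0,10,0],"spin":0,"jaw":1},{"translation":[0,15,0],"spin":0,"jaw":1},{"translation":[0,20,0],"spin":0,"jaw":1},{"translation":[0,25,0],"spin":0,"jaw":1}]}}

```text
time: 2.1
tool_pos: [0.259, 0.8048, 0.2476]
tool_rot: [3.064, 0.0, 2.831]
contact_force: [-1.4, -0.5, 0.0]
opening: 0.092
grip_force: 0.0
```

Request:
{"method": "send_rows", "body": {"targets": [{"translation":[0,-5,-5],"spin":0,"jaw":1},{"translation":[0,-10,-10],"spin":0,"jaw":1},{"translation":[0,-15,-10],"spin":0,"jaw":1},{"translation":[0,-20,-10],"spin":0,"jaw":1},{"translation":[0,-20,-10],"spin":0,"jaw":1}]}}

```text
time: 2.6
tool_pos: [0.1948, 0.6053, 0.3328]
tool_rot: [3.063, 0.0, 2.831]
contact_force: [0.4, 1.1, 0.9]
opening: 0.0915
grip_force: 0.0
```

Request:
{"method": "send_rows", "body": {"targets": [{"translation":[0,-5,3],"spin":8,"jaw":1},{"translation":[0,-10,5],"spin":16,"jaw":1},{"translation":[0,-15,5],"spin":24,"jaw":1},{"translation":[0,-20,5],"spin":24,"jaw":1},{"translation":[0,-24,5],"spin":24,"jaw":1}]}}

```text
time: 3.1
tool_pos: [0.1232, 0.3826, 0.2634]
tool_rot: [3.071, -0.031, 2.413]
contact_force: [0.9, -0.7, 1.1]
opening: 0.0917
grip_force: 0.0
```

Request:
{"method": "send_rows", "body": {"targets": [{"translation":[2,-5,0],"spin":0,"jaw":1},{"translation":[4,-9,0],"spin":0,"jaw":1},{"translation":[6,-13,0],"spin":0,"jaw":1},{"translation":[6,-13,0],"spin":0,"jaw":1},{"translation":[6,-13,0],"spin":0,"jaw":1}]}}

```text
time: 3.6
tool_pos: [-0.0079, 0.328, 0.257]
tool_rot: [3.069, -0.032, 2.416]
contact_force: [-0.3, -0.0, -0.3]
opening: 0.0919
grip_force: 0.0
```

```bash
python3 -c "
from h import *
s=monitor.observe();print(s['qpos'].round(3),s['tool_pos'],s['tool_rot'],R.from_euler('xyz',s['tool_rot']).as_matrix().round(3))"
```

```text
[ 1.368 -0.111  1.969 -0.009  1.206  0.527] [-0.00794707  0.32795679  0.25703509] [ 3.06932517 -0.03196899  2.4161995 ] [[-0.748  0.663  0.024]
 [ 0.663  0.745  0.075]
 [ 0.032  0.072 -0.997]]
```

Request:
{"method": "send_rows", "body": {"targets": [{"translation":[-3.3,-3.7,0],"spin":0,"jaw":1},{"translation":[-6.6,-7.4,0],"spin":0,"jaw":1},{"translation":[-8,-9,0],"spin":0,"jaw":1},{"translation":[-8,-9,0],"spin":0,"jaw":1},{"translation":[-8,-9,0],"spin":0,"jaw":1}]}}

```text
time: 4.1
tool_pos: [-0.0066, 0.2089, 0.2483]
tool_rot: [3.069, -0.032, 2.41]
contact_force: [-0.2, -1.1, -0.7]
opening: 0.0918
grip_force: 0.0
```

```bash
python3 -c "
from h import *
s=monitor.observe();print(s['qpos'].round(3),s['tool_pos'],s['tool_rot'],R.from_euler('xyz',s['tool_rot']).as_matrix().round(3))"
```

```text
[ 1.224 -0.389  2.173  0.003  1.278  0.385] [-0.0065929   0.20894203  0.24829802] [ 3.06891975 -0.03208821  2.41037966] [[-0.744  0.668  0.025]
 [ 0.667  0.741  0.075]
 [ 0.032  0.073 -0.997]]
```

```bash
cat >> h.py <<'E'
def delta(p):
    s=monitor.observe(); M=R.from_euler('xyz',s['tool_rot']).as_matrix()
    print('pos',s['tool_pos'].round(4),'z',M[:,2].round(3),'y',M[:,1].round(3),'q',s['qpos'].round(2)); print('cm',(M.T@(np.array(p)-s['tool_pos'])*100).round(2))
    return M
E
python3 -c "
from h import *
delta([.4845,.2114,.15])"
```

```text
pos [-0.0066  0.2089  0.2483] z [ 0.025  0.075 -0.997] y [0.668 0.741 0.073] q [ 1.22 -0.39  2.17  0.    1.28  0.39]
cm [-36.69  32.26  11.03]
```

Request:
{"method": "send_rows", "body": {"targets": [{"translation":[-3.5,3.1,0],"spin":8,"jaw":1},{"translation":[-7,6.2,0],"spin":16,"jaw":1},{"translation":[-10.5,9.3,0],"spin":24,"jaw":1},{"translation":[-14,12.4,0],"spin":32,"jaw":1},{"translation":[-17.5,15.5,0],"spin":40,"jaw":1}]}}

```text
time: 4.6
tool_pos: [0.216, 0.2065, 0.2529]
tool_rot: [3.104, -0.068, 1.745]
contact_force: [0.2, 1.4, 0.6]
opening: 0.0914
grip_force: 0.0
```

```bash
python3 -c "
from h import *
delta([.4845,.2114,.15])"
```

```text
pos [0.216  0.2065 0.2529] z [ 0.025  0.074 -0.997] y [0.985 0.171 0.037] q [ 0.44 -0.17  2.03  0.06  1.23  0.25]
cm [-4.88 26.14 10.96]
```

Request:
{"method": "send_rows", "body": {"targets": [{"translation":[-0.7,4.7,0],"spin":8,"jaw":1},{"translation":[-1.4,9.4,0],"spin":16,"jaw":1},{"translation":[-2.1,14.1,0],"spin":24,"jaw":1},{"translation":[-2.9,18.8,0],"spin":26,"jaw":1},{"translation":[-3.6,23.5,1],"spin":26,"jaw":1}]}}

```text
time: 5.1
tool_pos: [0.4544, 0.2142, 0.2486]
tool_rot: [3.137, -0.078, 1.296]
contact_force: [0.1, -0.1, 1.2]
opening: 0.0918
grip_force: 0.0
```

Request:
{"method": "send_rows", "body": {"targets": [{"translation":[0,0,1],"spin":0,"jaw":1},{"translation":[0,0,2],"spin":0,"jaw":1},{"translation":[0,0,2],"spin":0,"jaw":1},{"translation":[0,0,2],"spin":0,"jaw":1},{"translation":[0,0,2],"spin":0,"jaw":1}]}}

```text
time: 5.6
tool_pos: [0.45, 0.2159, 0.2298]
tool_rot: [3.137, -0.078, 1.299]
contact_force: [0.2, 0.3, 0.9]
opening: 0.0915
grip_force: 0.0
```

Run:
```python
from h import *
M=delta([.4845,.2114,.039])
s=monitor.observe(); p,d=read_camera('wrist'); cv2.imwrite('pics/w1.png',p[:,:,::-1])
c=get_calibration('wrist'); print(c['hand_eye'])
```

```text
pos [0.45   0.2159 0.2298] z [ 0.025  0.073 -0.997] y [ 0.963 -0.268  0.004] q [0.25 0.26 1.63 0.07 1.2  0.5 ]
cm [-0.99  3.35 19.08]
[[ 1.54853790e-04  9.52900360e-01  3.03283497e-01  8.16964699e-02]
 [ 9.99999766e-01  5.44129130e-05 -6.81553202e-04 -5.54971356e-04]
 [-6.65954831e-04  3.03283532e-01 -9.52900129e-01 -1.56163746e-01]
 [ 0.00000000e+00  0.00000000e+00  0.00000000e+00  1.00000000e+00]]
```

View pics/w1.png

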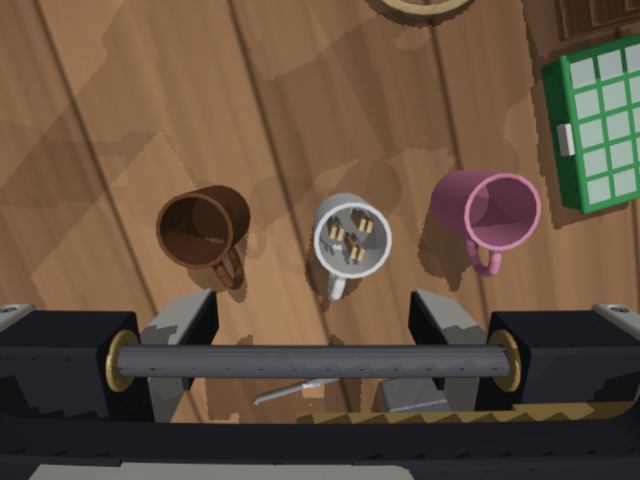

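The wrist view shows the white mug's rim centred at (352,240) with three pins inside and the handle pointing down in the image. The finger closing line is clear of the handle and of the brown and pink mugs.

Request:
{"method": "send_rows", "body": {"targets": [{"translation":[-0.5,1.7,2],"spin":0,"jaw":1},{"translation":[-1,3.3,4],"spin":0,"jaw":1},{"translation":[-1,3.3,6],"spin":0,"jaw":1},{"translation":[-1,3.3,7],"spin":0,"jaw":1},{"translation":[-1,3.3,7],"spin":0,"jaw":1}]}}

```text
time: 6.15
tool_pos: [0.4802, 0.2023, 0.1578]
tool_rot: [3.14, -0.076, 1.299]
contact_force: [0.1, -0.8, 0.0]
opening: 0.0915
grip_force: 0.0
```

Run:
```python
from h import *
delta([.4845,.2114,.039])
s=monitor.observe(); T=np.eye(4);T[:3,:3]=R.from_euler('xyz',s['tool_rot']).as_matrix();T[:3,3]=s['tool_pos']
p,d=read_camera('wrist');c=get_calibration('wrist');T=T@c['hand_eye'];K=np.array(c['intrinsics'])
v,u=np.nonzero(d>0);w=cv2.undistortPoints(np.c_[u,v].astype(float).reshape(-1,1,2),K,np.array(c['D']))[:,0]
P=np.c_[w[:,0],-w[:,1],-np.ones(len(u))]*d[v,u][:,None]@T[:3,:3].T+T[:3,3]
col=p[v,u].astype(int); m=(P[:,2]>.088)&(P[:,2]<.097)&(np.hypot(P[:,0]-.484,P[:,1]-.21)<.045)
q=P[m,:2];s=np.linalg.lstsq(np.c_[2*q,np.ones(len(q))],(q**2).sum(1),rcond=None)[0];print(m.sum(),s[:2],np.sqrt(s[2]+s[:2]@s[:2]))
```

```text
pos [0.4802 0.2023 0.1578] z [ 0.022  0.073 -0.997] y [ 0.963 -0.269  0.001] q [0.21 0.38 1.68 0.08 1.05 0.45]
cm [ 0.09  0.15 11.92]
1803 [0.48318465 0.20899452] 0.030666058861880445
```

Request:
{"method": "send_rows", "body": {"targets": [{"translation":[0,0.1,4],"spin":0,"jaw":1},{"translation":[0,0.1,8],"spin":0,"jaw":1},{"translation":[0,0.1,11],"spin":0,"jaw":1},{"translation":[0,0.1,11.9],"spin":0,"jaw":1},{"translation":[0,0.1,11.9],"spin":0,"jaw":1}]}}

```text
time: 6.7
tool_pos: [0.4848, 0.2108, 0.0399]
tool_rot: [3.139, -0.076, 1.299]
contact_force: [0.4, 0.7, -0.7]
opening: 0.0918
grip_force: 0.0
```

Request:
{"method": "send_rows", "body": {"force": 15, "targets": [{"translation":[0,0,0],"spin":0,"jaw":0.6},{"translation":[0,0,0],"spin":0,"jaw":0.5},{"translation":[0,0,0],"spin":0,"jaw":0.5},{"translation":[0,0,0],"spin":0,"jaw":0.5},{"translation":[0,0,0],"spin":0,"jaw":0.5}]}}

```text
time: 7.2
tool_pos: [0.4853, 0.2107, 0.0408]
tool_rot: [3.137, -0.077, 1.299]
contact_force: [-1.3, -0.5, 6.8]
opening: 0.0665
grip_force: 15.0
```

Request:
{"method": "send_rows", "body": {"force": 20, "targets": [{"translation":[0,0,-1],"spin":0,"jaw":0.5},{"translation":[0,0,-4],"spin":0,"jaw":0.5},{"translation":[0,0,-7],"spin":0,"jaw":0.5},{"translation":[0,0,-10],"spin":0,"jaw":0.5},{"translation":[0,0,-13],"spin":0,"jaw":0.5}]}}

```text
time: 7.7
tool_pos: [0.4813, 0.2008, 0.1709]
tool_rot: [3.139, -0.076, 1.299]
contact_force: [0.3, 0.3, -2.2]
opening: 0.0665
grip_force: 20.0
```

Request:
{"method": "send_rows", "body": {"targets": [{"translation":[0,0,-13],"spin":0,"jaw":0.5},{"translation":[0,0,-13],"spin":0,"jaw":0.5},{"translation":[0,0,-13],"spin":0,"jaw":0.5},{"translation":[0,0,-13],"spin":0,"jaw":0.5},{"translation":[0,0,-13],"spin":0,"jaw":0.5}]}}

```text
time: 8.2
tool_pos: [0.4783, 0.1915, 0.2989]
tool_rot: [3.139, -0.076, 1.299]
contact_force: [0.2, 0.4, -3.0]
opening: 0.0668
grip_force: 20.0
```

Run:
```python
from h import *
s=monitor.observe();print(s['opening'],s['grip_force'])
M=delta([.37,.43,.19])
f=np.load('top0.npz');d=f['d']
v,u=np.mgrid[150:400:1,0:200:1];px=np.c_[u.ravel(),v.ravel()];P=depthpts('top',px,d)
g=np.zeros((17,14))
for x,y,z in P:
    i=int((x-.15)//.03);j=int((y-.25)//.03)
    if 0<=i<17 and 0<=j<14:g[i,j]=max(g[i,j],z)
print('rows x from .15, cols y from .25, step .03, mm');print((g*1000).astype(int))
```

```text
0.06675873622883899 19.993135118857026
pos [0.4783 0.1915 0.2989] z [ 0.023  0.073 -0.997] y [ 0.963 -0.269  0.003] q [0.19 0.25 1.46 0.07 1.4  0.45]
cm [ 19.17 -16.88  12.34]
rows x from .15, cols y from .25, step .03, mm
[[  0   0   0   0   0   0   0   0   0   0   0   0   0   0]
 [  0   0   0   0   0   0   0   0   0   0   0   0   0   0]
 [  4   2   3   3   3   4   3   3   5   4   2   4   4   5]
 [  4   4   3   5   4   4   4   3   6   6   4   4   4   4]
 [  5   3   5   4   4   4   4   4   6   4   5   5   5   4]
 [ 93   6   4   3   6   5   4   5   6   6   3   5   4   4]
 [ 97  93   5   4   4   5   4   6   3   4   3   4   5   4]
 [ 94  94   4   5   5   5   5   4   5   4   5   4   4   4]
 [  9   4   4   4   5   5   5   4   4   5 103 103 101 104]
 [  5   6   4   4   4   4   5   5   4   4 103 101  61  60]
 [  3   4   4   3   4   4   5   6   4   4 103  63  62  62]
 [  4   5   5   5   4   4   5   3   4   6 103  61  61  62]
 [  4   4   4   4   5   4   4   4   5   5 104  60  62  59]
 [  5   5   4   6   4  14  15  15  13   4 102  60  62  12]
 [  6   5   5   5  14  16   3   3  13  11 103  61  61  14]
 [  4   5   4   5  17   5   5   4  14  15 103 102 101 104]
 [  3   3   3   4  14   4   3   5  13  15  90 103 100 102]]
```

Request:
{"method": "send_rows", "body": {"targets": [{"translation":[3.6,-3.2,0],"spin":-8,"jaw":0.5},{"translation":[7.2,-6.4,0],"spin":-16,"jaw":0.5},{"translation":[10.8,-9.6,0],"spin":-24,"jaw":0.5},{"translation":[14.4,-12.8,0],"spin":-32,"jaw":0.5},{"translation":[18,-16,0],"spin":-40,"jaw":0.5}]}}

```text
time: 8.7
tool_pos: [0.3709, 0.4085, 0.3098]
tool_rot: [3.094, -0.055, 2.004]
contact_force: [1.1, 0.1, -2.9]
opening: 0.0664
grip_force: 20.0
```

Request:
{"method": "send_rows", "body": {"targets": [{"translation":[0,0,0],"spin":-8,"jaw":0.5},{"translation":[0,0,0],"spin":-16,"jaw":0.5},{"translation":[0,0,0],"spin":-24,"jaw":0.5},{"translation":[0,0,0],"spin":-32,"jaw":0.5},{"translation":[0,0,0],"spin":-40,"jaw":0.5}]}}

```text
time: 9.2
tool_pos: [0.3719, 0.407, 0.3094]
tool_rot: [3.071, -0.012, 2.701]
contact_force: [0.3, 0.2, -2.1]
opening: 0.0666
grip_force: 20.0
```

Request:
{"method": "send_rows", "body": {"targets": [{"translation":[0,0,3],"spin":-8,"jaw":0.5},{"translation":[0,0,6],"spin":-16,"jaw":0.5},{"translation":[0,0,9],"spin":-24,"jaw":0.5},{"translation":[0,0,12],"spin":-32,"jaw":0.5},{"translation":[0,0,13],"spin":-35,"jaw":0.5}]}}

```text
time: 9.7
tool_pos: [0.3732, 0.415, 0.1767]
tool_rot: [3.079, 0.026, -2.974]
contact_force: [-0.4, -1.0, -1.7]
opening: 0.0665
grip_force: 20.0
```

Request:
{"method": "send_rows", "body": {"targets": [{"translation":[0,0,0],"spin":0,"jaw":0.5},{"translation":[0,0,0],"spin":0,"jaw":0.5},{"translation":[0,0,0],"spin":0,"jaw":0.5},{"translation":[0,0,0],"spin":0,"jaw":0.5},{"translation":[0,0,0],"spin":0,"jaw":0.5}]}}

```text
time: 10.2
tool_pos: [0.3761, 0.4172, 0.1834]
tool_rot: [3.073, 0.036, -2.979]
contact_force: [-0.1, -0.6, -1.8]
opening: 0.0667
grip_force: 20.0
```

Run:
```python
from h import *
M=delta([.37,.43,.05])
p,d=read_camera('side'); cv2.imwrite('pics/s2.png',cv2.resize(p[60:300,60:380,::-1],(800,600)))
```

```text
pos [0.3761 0.4172 0.1834] z [ 0.024  0.074 -0.997] y [-0.164  0.984  0.069] q [ 0.68  0.41  1.55  0.05  1.12 -1.08]
cm [ 0.88  0.45 13.38]
```

View pics/s2.png

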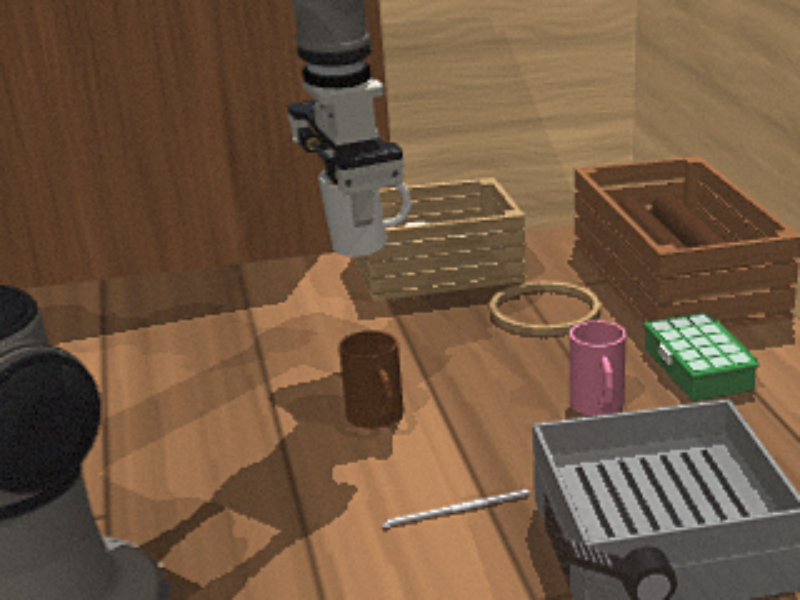

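The side crop shows the mug held upright with a small lean, at (355,215) in the crop. Its handle now points away (+x), and everything below it is clear.

Request:
{"method": "send_rows", "body": {"targets": [{"translation":[0,0,4],"spin":0,"jaw":0.5},{"translation":[0,0,8],"spin":0,"jaw":0.5},{"translation":[0,0,11],"spin":0,"jaw":0.5},{"translation":[0,0,12.5],"spin":0,"jaw":0.5},{"translation":[0,0,13.3],"spin":0,"jaw":0.5}]}}

```text
time: 10.75
tool_pos: [0.3785, 0.4264, 0.0486]
tool_rot: [3.074, 0.033, -2.979]
contact_force: [0.2, -0.6, -1.6]
opening: 0.0666
grip_force: 20.0
```

Request:
{"method": "send_rows", "body": {"force": 5, "targets": [{"translation":[0,0,0.2],"spin":0,"jaw":0.5},{"translation":[0,0,0.4],"spin":0,"jaw":0.5},{"translation":[0,0,0.6],"spin":0,"jaw":0.5},{"translation":[0,0,0.8],"spin":0,"jaw":0.5},{"translation":[0,0,0.9],"spin":0,"jaw":0.5}]}}

```text
time: 11.25
tool_pos: [0.3806, 0.4285, 0.0426]
tool_rot: [3.071, 0.039, -2.979]
contact_force: [1.2, 1.2, 5.6]
opening: 0.0667
grip_force: 5.0
```

Contact made; open and rise.

Request:
{"method": "send_rows", "body": {"targets": [{"translation":[0,0,0],"spin":0,"jaw":0.75},{"translation":[0,0,0],"spin":0,"jaw":0.8},{"translation":[0,0,0],"spin":0,"jaw":0.9},{"translation":[0,0,0],"spin":0,"jaw":1},{"translation":[0,0,0],"spin":0,"jaw":1}]}}

```text
time: 11.75
tool_pos: [0.3791, 0.4272, 0.041]
tool_rot: [3.074, 0.035, -2.979]
contact_force: [0.0, 0.4, -0.0]
opening: 0.0902
grip_force: 0.0
```

Request:
{"method": "send_rows", "body": {"targets": [{"translation":[0,0,-1],"spin":0,"jaw":1},{"translation":[0,0,-4],"spin":0,"jaw":1},{"translation":[0,0,-8],"spin":0,"jaw":1},{"translation":[0,0,-12],"spin":0,"jaw":1},{"translation":[0,0,-16],"spin":0,"jaw":1}]}}

```text
time: 12.25
tool_pos: [0.3752, 0.4153, 0.2029]
tool_rot: [3.073, 0.035, -2.979]
contact_force: [1.3, 0.6, -0.4]
opening: 0.092
grip_force: 0.0
```

```bash
cat > mug.py <<'E'
from h import *
def circ(q):
    s=np.linalg.lstsq(np.c_[2*q,np.ones(len(q))],(q**2).sum(1),rcond=None)[0];return s[:2],np.sqrt(s[2]+s[:2]@s[:2])
def findmug(g,n='top'):
    p,d=read_camera(n)
    v,u=np.nonzero(d>0);P=depthpts(n,np.c_[u,v],d);w=p[v,u].astype(int)
    k=(np.hypot(P[:,0]-g[0],P[:,1]-g[1])<.09)
    m=k&(P[:,2]>.087)&(P[:,2]<.098)&(np.ptp(w,axis=1)<45)
    C,r=circ(P[m,:2]); dd=np.hypot(*(P[:,:2]-C).T); h=(dd>.042)&(dd<.075)&(P[:,2]>.02)&(np.ptp(w,axis=1)<45)
    a=P[h,:2].mean(0)-C; print('mug',m.sum(),C.round(4),r.round(4),'z',P[m,2].mean().round(4),'handle',h.sum(),np.rad2deg(np.arctan2(a[1],a[0])).round(0))
    return p,d
E
python3 - <<'E'
from mug import *
findmug((.375,.425)); delta([.37,.43,.05])
E
```

```text
mug 2 [0.3789 0.0019] 0.3935 z 0.0876 handle 0 nan
pos [0.3776 0.4172 0.2102] z [ 0.033  0.08  -0.996] y [-0.165  0.984  0.074] q [ 0.67  0.38  1.52  0.05  1.17 -1.08]
cm [ 1.27  0.2  16.04]mug.py:10: RuntimeWarning: Mean of empty slice.
  a=P[h,:2].mean(0)-C; print('mug',m.sum(),C.round(4),r.round(4),'z',P[m,2].mean().round(4),'handle',h.sum(),np.rad2deg(np.arctan2(a[1],a[0])).round(0))
  ret = um.true_divide(
```

```bash
python3 -c "
from h import *
M=delta([.66,.31,.33]); print(M.round(3))"
```

```text
pos [0.3776 0.4172 0.2102] z [ 0.033  0.08  -0.996] y [-0.165  0.984  0.074] q [ 0.67  0.38  1.52  0.05  1.17 -1.08]
cm [-26.65 -14.31 -11.86]
[[-0.986 -0.165  0.033]
 [-0.162  0.984  0.08 ]
 [-0.046  0.074 -0.996]]
```

Request:
{"method": "send_rows", "body": {"targets": [{"translation":[-4,-2,-2],"spin":8,"jaw":1},{"translation":[-8,-4,-4],"spin":16,"jaw":1},{"translation":[-12,-6,-6],"spin":24,"jaw":1},{"translation":[-16,-8,-8],"spin":32,"jaw":1},{"translation":[-20,-10,-10],"spin":40,"jaw":1}]}}

```text
time: 12.8
tool_pos: [0.588, 0.3415, 0.3022]
tool_rot: [3.066, -0.017, 2.602]
contact_force: [0.9, 0.9, -0.2]
opening: 0.0915
grip_force: 0.0
```

Run:
```python
from mug import *
findmug((.375,.425)); delta([.68,.317,.33])
```

```text
mug 37 [0.3857 0.4152] 0.019 z 0.0911 handle 60 22.0
pos [0.5951 0.3381 0.3047] z [ 0.033  0.073 -0.997] y [0.523 0.849 0.08 ] q [ 0.38  0.58  0.93  0.06  1.57 -0.64]
cm [-8.31  2.85 -2.39]
```

Request:
{"method": "send_rows", "body": {"targets": [{"translation":[-2.7,4.1,0],"spin":8,"jaw":1},{"translation":[-5.5,8.3,0],"spin":16,"jaw":1},{"translation":[-27,41,0],"spin":24,"jaw":1},{"translation":[-27,41,0],"spin":32,"jaw":1},{"translation":[-27,41,0],"spin":40,"jaw":1}]}}

```text
time: 13.35
tool_pos: [0.7259, 0.4076, 0.2837]
tool_rot: [3.059, -0.059, 2.014]
contact_force: [-0.5, 0.1, 1.0]
opening: 0.0916
grip_force: 0.0
```

Request:
{"method": "send_rows", "body": {"targets": [{"translation":[0,0,0],"spin":8,"jaw":1},{"translation":[0,0,0],"spin":16,"jaw":1},{"translation":[0,0,0],"spin":24,"jaw":1},{"translation":[0,0,0],"spin":32,"jaw":1},{"translation":[0,0,0],"spin":40,"jaw":1}]}}

```text
time: 13.85
tool_pos: [0.7258, 0.4077, 0.2888]
tool_rot: [3.11, -0.103, 1.315]
contact_force: [-0.4, -0.2, 0.8]
opening: 0.0915
grip_force: 0.0
```

Request:
{"method": "send_rows", "body": {"targets": [{"translation":[0,0,0],"spin":8,"jaw":1},{"translation":[0,0,0],"spin":16,"jaw":1},{"translation":[0,0,0],"spin":24,"jaw":1},{"translation":[0,0,0],"spin":32,"jaw":1},{"translation":[0,0,0],"spin":40,"jaw":1}]}}

```text
time: 14.35
tool_pos: [0.7258, 0.4077, 0.2889]
tool_rot: [-3.1, -0.099, 0.614]
contact_force: [0.5, 0.3, -0.4]
opening: 0.0918
grip_force: 0.0
```

Run:
```python
from mug import *
print(delta([.78,.364,.33]).round(3))
```

```text
pos [0.7258 0.4077 0.2889] z [ 0.056  0.091 -0.994] y [ 0.579 -0.814 -0.042] q [0.4  1.06 0.04 0.07 1.96 1.38]
cm [ 2.31  6.52 -4.18]
[[ 0.814  0.579  0.056]
 [ 0.573 -0.814  0.091]
 [ 0.099 -0.042 -0.994]]
```

Request:
{"method": "send_rows", "body": {"targets": [{"translation":[40,7,0],"spin":0,"jaw":1},{"translation":[40,7,0],"spin":0,"jaw":1},{"translation":[40,7,0],"spin":0,"jaw":1},{"translation":[40,7,0],"spin":0,"jaw":1},{"translation":[40,7,0],"spin":0,"jaw":1}]}}

```text
time: 14.85
tool_pos: [0.7616, 0.4173, 0.2353]
tool_rot: [-3.105, -0.137, 0.617]
contact_force: [-0.9, -0.5, -1.1]
opening: 0.0915
grip_force: 0.0
```

Request:
{"method": "send_rows", "body": {"targets": [{"translation":[40,7,-40],"spin":0,"jaw":1},{"translation":[40,7,-40],"spin":0,"jaw":1},{"translation":[40,7,-40],"spin":0,"jaw":1},{"translation":[40,7,-40],"spin":0,"jaw":1},{"translation":[40,7,-40],"spin":0,"jaw":1}]}}

```text
time: 15.35
tool_pos: [0.7408, 0.3922, 0.3314]
tool_rot: [-3.111, -0.18, 0.616]
contact_force: [0.2, 0.9, 0.4]
opening: 0.0922
grip_force: 0.0
```

Run:
```python
from mug import *
print(delta([.78,.364,.33]).round(3))
```

```text
pos [0.7408 0.3922 0.3314] z [ 0.128  0.129 -0.983] y [ 0.582 -0.813 -0.031] q [0.37 1.01 0.04 0.08 1.93 1.35]
cm [1.52 4.58 0.28]
[[ 0.803  0.582  0.128]
 [ 0.568 -0.813  0.129]
 [ 0.179 -0.031 -0.983]]
```

Request:
{"method": "send_rows", "body": {"targets": [{"translation":[38,9,-14],"spin":0,"jaw":1},{"translation":[38,9,-14],"spin":0,"jaw":1},{"translation":[38,9,-14],"spin":0,"jaw":1},{"translation":[38,9,-14],"spin":0,"jaw":1},{"translation":[38,9,-14],"spin":0,"jaw":1}]}}

```text
time: 15.85
tool_pos: [0.7579, 0.3816, 0.3341]
tool_rot: [-3.115, -0.216, 0.614]
contact_force: [0.6, 0.2, -0.6]
opening: 0.0921
grip_force: 0.0
```

Request:
{"method": "send_rows", "body": {"targets": [{"translation":[38,9,-14],"spin":0,"jaw":1},{"translation":[38,9,-14],"spin":0,"jaw":1},{"translation":[38,9,-14],"spin":0,"jaw":1},{"translation":[38,9,-14],"spin":0,"jaw":1},{"translation":[38,9,-14],"spin":0,"jaw":1}]}}

```text
time: 16.35
tool_pos: [0.77, 0.3718, 0.3485]
tool_rot: [-3.122, -0.257, 0.614]
contact_force: [0.5, 0.6, 0.0]
opening: 0.0912
grip_force: 0.0
```

Request:
{"method": "send_rows", "body": {"targets": [{"translation":[100,24,-30],"spin":0,"jaw":1},{"translation":[100,24,-30],"spin":0,"jaw":1},{"translation":[100,24,-30],"spin":0,"jaw":1},{"translation":[100,24,-30],"spin":0,"jaw":1},{"translation":[100,24,-30],"spin":0,"jaw":1}]}}

```text
time: 16.85
tool_pos: [0.7844, 0.3634, 0.3567]
tool_rot: [-3.129, -0.297, 0.613]
contact_force: [0.1, -0.2, 0.2]
opening: 0.0923
grip_force: 0.0
```

Run:
```python
from mug import *
print(delta([.78,.364,.33]).round(3))
```

```text
pos [0.7844 0.3634 0.3567] z [ 0.232  0.179 -0.956] y [ 0.578 -0.816 -0.012] q [0.31 0.99 0.04 0.1  1.84 1.31]
cm [-1.09 -0.27  2.46]
[[ 0.782  0.578  0.232]
 [ 0.55  -0.816  0.179]
 [ 0.293 -0.012 -0.956]]
```

Request:
{"method": "send_rows", "body": {"targets": [{"translation":[50,14,-4],"spin":0,"jaw":1},{"translation":[50,14,-4],"spin":0,"jaw":1},{"translation":[50,14,-4],"spin":0,"jaw":1},{"translation":[50,14,-4],"spin":0,"jaw":1},{"translation":[50,14,-4],"spin":0,"jaw":1}]}}

```text
time: 17.35
tool_pos: [0.8133, 0.3598, 0.3368]
tool_rot: [-3.137, -0.337, 0.613]
contact_force: [-0.2, -0.5, 0.3]
opening: 0.0916
grip_force: 0.0
```

Request:
{"method": "send_rows", "body": {"targets": [{"translation":[50,14,-4],"spin":0,"jaw":1},{"translation":[50,14,-4],"spin":0,"jaw":1},{"translation":[50,14,-4],"spin":0,"jaw":1},{"translation":[50,14,-4],"spin":0,"jaw":1},{"translation":[50,14,-4],"spin":0,"jaw":1}]}}

```text
time: 17.85
tool_pos: [0.8353, 0.3558, 0.3294]
tool_rot: [3.137, -0.378, 0.613]
contact_force: [0.4, 0.9, 0.3]
opening: 0.0915
grip_force: 0.0
```

Request:
{"method": "send_rows", "body": {"targets": [{"translation":[50,14,0],"spin":0,"jaw":1},{"translation":[50,14,0],"spin":0,"jaw":1},{"translation":[50,14,0],"spin":0,"jaw":1},{"translation":[50,14,0],"spin":0,"jaw":1},{"translation":[50,14,0],"spin":0,"jaw":1}]}}

```text
time: 18.35
tool_pos: [0.8576, 0.3548, 0.3182]
tool_rot: [3.128, -0.419, 0.613]
contact_force: [0.1, 0.5, -0.2]
opening: 0.0916
grip_force: 0.0
```

Request:
{"method": "send_rows", "body": {"targets": [{"translation":[50,14,0],"spin":0,"jaw":1},{"translation":[50,14,0],"spin":0,"jaw":1},{"translation":[50,14,0],"spin":0,"jaw":1},{"translation":[50,14,0],"spin":0,"jaw":1},{"translation":[50,14,0],"spin":0,"jaw":1}]}}

```text
time: 18.85
tool_pos: [0.8746, 0.3529, 0.3174]
tool_rot: [3.117, -0.46, 0.614]
contact_force: [0.4, 0.5, -0.5]
opening: 0.0919
grip_force: 0.0
```

Request:
{"method": "send_rows", "body": {"targets": [{"translation":[50,14,0],"spin":0,"jaw":1},{"translation":[50,14,0],"spin":0,"jaw":1},{"translation":[50,14,0],"spin":0,"jaw":1},{"translation":[50,14,0],"spin":0,"jaw":1},{"translation":[50,14,0],"spin":0,"jaw":1}]}}

```text
time: 19.35
tool_pos: [0.8876, 0.3502, 0.3249]
tool_rot: [3.107, -0.501, 0.615]
contact_force: [-0.7, 0.6, -1.0]
opening: 0.092
grip_force: 0.0
```

Request:
{"method": "send_rows", "body": {"targets": [{"translation":[50,14,5],"spin":0,"jaw":1},{"translation":[50,14,5],"spin":0,"jaw":1},{"translation":[50,14,5],"spin":0,"jaw":1},{"translation":[50,14,5],"spin":0,"jaw":1},{"translation":[50,14,5],"spin":0,"jaw":1}]}}

```text
time: 19.85
tool_pos: [0.9037, 0.3511, 0.3229]
tool_rot: [3.096, -0.542, 0.617]
contact_force: [-0.8, -0.1, 0.6]
opening: 0.0918
grip_force: 0.0
```

Request:
{"method": "send_rows", "body": {"targets": [{"translation":[50,14,5],"spin":0,"jaw":1},{"translation":[50,14,5],"spin":0,"jaw":1},{"translation":[50,14,5],"spin":0,"jaw":1},{"translation":[50,14,5],"spin":0,"jaw":1},{"translation":[50,14,5],"spin":0,"jaw":1}]}}

```text
time: 20.35
tool_pos: [0.9159, 0.3506, 0.3303]
tool_rot: [3.084, -0.583, 0.62]
contact_force: [-0.8, 0.1, 0.3]
opening: 0.0919
grip_force: 0.0
```

Run:
```python
from mug import *
print(delta([.78,.364,.33]).round(3))
```

```text
pos [0.9159 0.3506 0.3303] z [ 0.481  0.272 -0.834] y [ 0.554 -0.831  0.048] q [0.24 1.07 0.04 0.15 1.47 1.24]
cm [-8.6  -8.64 -6.14]
[[ 0.68   0.554  0.481]
 [ 0.485 -0.831  0.272]
 [ 0.55   0.048 -0.834]]
```

Request:
{"method": "send_rows", "body": {"targets": [{"translation":[50,14,7],"spin":0,"jaw":1},{"translation":[50,14,7],"spin":0,"jaw":1},{"translation":[50,14,7],"spin":0,"jaw":1},{"translation":[50,14,7],"spin":0,"jaw":1},{"translation":[50,14,7],"spin":0,"jaw":1}]}}

```text
time: 20.85
tool_pos: [0.9272, 0.3506, 0.3379]
tool_rot: [3.071, -0.622, 0.623]
contact_force: [-1.2, 0.2, 0.4]
opening: 0.0921
grip_force: 0.0
```

Request:
{"method": "send_rows", "body": {"targets": [{"translation":[50,14,9],"spin":0,"jaw":1},{"translation":[50,14,9],"spin":0,"jaw":1},{"translation":[50,14,9],"spin":0,"jaw":1},{"translation":[50,14,9],"spin":0,"jaw":1},{"translation":[50,14,9],"spin":0,"jaw":1}]}}

```text
time: 21.35
tool_pos: [0.9379, 0.351, 0.3463]
tool_rot: [3.058, -0.662, 0.627]
contact_force: [0.4, 0.9, 0.4]
opening: 0.0918
grip_force: 0.0
```

Request:
{"method": "send_rows", "body": {"targets": [{"translation":[50,14,11],"spin":0,"jaw":1},{"translation":[50,14,11],"spin":0,"jaw":1},{"translation":[50,14,11],"spin":0,"jaw":1},{"translation":[50,14,11],"spin":0,"jaw":1},{"translation":[50,14,11],"spin":0,"jaw":1}]}}

```text
time: 21.85
tool_pos: [0.9479, 0.3517, 0.3553]
tool_rot: [3.045, -0.701, 0.631]
contact_force: [-0.5, 0.3, 0.2]
opening: 0.0913
grip_force: 0.0
```

Request:
{"method": "send_rows", "body": {"targets": [{"translation":[50,14,13],"spin":0,"jaw":1},{"translation":[50,14,13],"spin":0,"jaw":1},{"translation":[50,14,13],"spin":0,"jaw":1},{"translation":[50,14,13],"spin":0,"jaw":1},{"translation":[50,14,13],"spin":0,"jaw":1}]}}

```text
time: 22.35
tool_pos: [0.9573, 0.3524, 0.3648]
tool_rot: [3.031, -0.74, 0.637]
contact_force: [1.2, -0.1, -0.4]
opening: 0.0917
grip_force: 0.0
```

Request:
{"method": "send_rows", "body": {"targets": [{"translation":[50,14,15],"spin":0,"jaw":1},{"translation":[50,14,15],"spin":0,"jaw":1},{"translation":[50,14,15],"spin":0,"jaw":1},{"translation":[50,14,15],"spin":0,"jaw":1},{"translation":[50,14,15],"spin":0,"jaw":1}]}}

```text
time: 22.85
tool_pos: [0.966, 0.3532, 0.3749]
tool_rot: [3.016, -0.778, 0.643]
contact_force: [-0.5, 0.0, -0.1]
opening: 0.0921
grip_force: 0.0
```

Request:
{"method": "send_rows", "body": {"targets": [{"translation":[50,14,17],"spin":0,"jaw":1},{"translation":[50,14,17],"spin":0,"jaw":1},{"translation":[50,14,17],"spin":0,"jaw":1},{"translation":[50,14,17],"spin":0,"jaw":1},{"translation":[50,14,17],"spin":0,"jaw":1}]}}

```text
time: 23.35
tool_pos: [0.9741, 0.354, 0.3854]
tool_rot: [3.0, -0.815, 0.65]
contact_force: [-0.3, -0.0, 0.4]
opening: 0.0918
grip_force: 0.0
```

Request:
{"method": "send_rows", "body": {"targets": [{"translation":[50,14,20],"spin":0,"jaw":1},{"translation":[50,14,20],"spin":0,"jaw":1},{"translation":[50,14,20],"spin":0,"jaw":1},{"translation":[50,14,20],"spin":0,"jaw":1},{"translation":[50,14,20],"spin":0,"jaw":1}]}}

```text
time: 23.85
tool_pos: [0.9827, 0.3556, 0.3936]
tool_rot: [2.984, -0.852, 0.658]
contact_force: [-0.2, 0.4, -0.0]
opening: 0.092
grip_force: 0.0
```

Request:
{"method": "send_rows", "body": {"targets": [{"translation":[50,14,23],"spin":0,"jaw":1},{"translation":[50,14,23],"spin":0,"jaw":1},{"translation":[50,14,23],"spin":0,"jaw":1},{"translation":[50,14,23],"spin":0,"jaw":1},{"translation":[50,14,23],"spin":0,"jaw":1}]}}

```text
time: 24.35
tool_pos: [0.9914, 0.3575, 0.4001]
tool_rot: [2.967, -0.888, 0.668]
contact_force: [-0.3, -0.8, -0.4]
opening: 0.092
grip_force: 0.0
```

Request:
{"method": "send_rows", "body": {"targets": [{"translation":[50,14,25],"spin":0,"jaw":1},{"translation":[50,14,25],"spin":0,"jaw":1},{"translation":[50,14,25],"spin":0,"jaw":1},{"translation":[50,14,25],"spin":0,"jaw":1},{"translation":[50,14,25],"spin":0,"jaw":1}]}}

```text
time: 24.85
tool_pos: [0.9992, 0.359, 0.4083]
tool_rot: [2.949, -0.923, 0.678]
contact_force: [0.1, -0.1, -0.5]
opening: 0.0921
grip_force: 0.0
```

Request:
{"method": "send_rows", "body": {"targets": [{"translation":[50,14,27],"spin":0,"jaw":1},{"translation":[50,14,27],"spin":0,"jaw":1},{"translation":[50,14,27],"spin":0,"jaw":1},{"translation":[50,14,27],"spin":0,"jaw":1},{"translation":[50,14,27],"spin":0,"jaw":1}]}}

```text
time: 25.35
tool_pos: [1.0059, 0.3601, 0.4175]
tool_rot: [2.929, -0.957, 0.69]
contact_force: [-0.7, 1.4, 0.3]
opening: 0.0918
grip_force: 0.0
```

Run:
```python
from mug import *
print(delta([.78,.364,.33]).round(3)); findmug((.38,.425))
```

```text
pos [1.0059 0.3601 0.4175] z [ 0.751  0.346 -0.563] y [ 0.489 -0.864  0.121] q [0.22 1.07 0.04 0.2  1.08 1.21]
cm [-17.04 -12.45 -11.9 ]
[[ 0.444  0.489  0.751]
 [ 0.366 -0.864  0.346]
 [ 0.818  0.121 -0.563]]
mug 0 [0. 0.] 0.0 z nan handle 156 -0.0mug.py:10: RuntimeWarning: Mean of empty slice.
  a=P[h,:2].mean(0)-C; print('mug',m.sum(),C.round(4),r.round(4),'z',P[m,2].mean().round(4),'handle',h.sum(),np.rad2deg(np.arctan2(a[1],a[0])).round(0))
  ret = ret.dtype.type(ret / rcount)
```

Request:
{"method": "send_rows", "body": {"targets": [{"translation":[50,8,30],"spin":0,"jaw":1},{"translation":[50,8,30],"spin":0,"jaw":1},{"translation":[50,8,30],"spin":0,"jaw":1},{"translation":[50,8,30],"spin":0,"jaw":1},{"translation":[50,8,30],"spin":0,"jaw":1}]}}

```text
time: 25.9
tool_pos: [1.007, 0.3793, 0.4247]
tool_rot: [2.91, -0.991, 0.704]
contact_force: [0.1, -0.0, -0.6]
opening: 0.0917
grip_force: 0.0
```

Request:
{"method": "send_rows", "body": {"targets": [{"translation":[50,8,32],"spin":0,"jaw":1},{"translation":[50,8,32],"spin":0,"jaw":1},{"translation":[50,8,32],"spin":0,"jaw":1},{"translation":[50,8,32],"spin":0,"jaw":1},{"translation":[50,8,32],"spin":0,"jaw":1}]}}

```text
time: 26.4
tool_pos: [1.0082, 0.3938, 0.4333]
tool_rot: [2.889, -1.023, 0.719]
contact_force: [0.8, 0.3, 0.0]
opening: 0.0917
grip_force: 0.0
```

Request:
{"method": "send_rows", "body": {"targets": [{"translation":[50,8,34],"spin":0,"jaw":1},{"translation":[50,8,34],"spin":0,"jaw":1},{"translation":[50,8,34],"spin":0,"jaw":1},{"translation":[50,8,34],"spin":0,"jaw":1},{"translation":[50,8,34],"spin":0,"jaw":1}]}}

```text
time: 26.9
tool_pos: [1.0093, 0.4053, 0.443]
tool_rot: [2.867, -1.055, 0.735]
contact_force: [0.8, -0.1, -0.4]
opening: 0.0919
grip_force: 0.0
```

Request:
{"method": "send_rows", "body": {"targets": [{"translation":[50,8,36],"spin":0,"jaw":1},{"translation":[50,8,36],"spin":0,"jaw":1},{"translation":[50,8,36],"spin":0,"jaw":1},{"translation":[50,8,36],"spin":0,"jaw":1},{"translation":[50,8,36],"spin":0,"jaw":1}]}}

```text
time: 27.4
tool_pos: [1.0103, 0.4143, 0.4535]
tool_rot: [2.844, -1.086, 0.754]
contact_force: [0.1, -1.5, 0.6]
opening: 0.092
grip_force: 0.0
```

Request:
{"method": "send_rows", "body": {"targets": [{"translation":[50,8,38],"spin":0,"jaw":1},{"translation":[50,8,38],"spin":0,"jaw":1},{"translation":[50,8,38],"spin":0,"jaw":1},{"translation":[50,8,38],"spin":0,"jaw":1},{"translation":[50,8,38],"spin":0,"jaw":1}]}}

```text
time: 27.9
tool_pos: [1.0112, 0.4212, 0.4648]
tool_rot: [2.819, -1.116, 0.775]
contact_force: [-0.5, 0.2, 0.1]
opening: 0.0922
grip_force: 0.0
```

Request:
{"method": "send_rows", "body": {"targets": [{"translation":[50,8,40],"spin":0,"jaw":1},{"translation":[50,8,40],"spin":0,"jaw":1},{"translation":[50,8,40],"spin":0,"jaw":1},{"translation":[50,8,40],"spin":0,"jaw":1},{"translation":[50,8,40],"spin":0,"jaw":1}]}}

```text
time: 28.4
tool_pos: [1.0119, 0.4266, 0.4767]
tool_rot: [2.792, -1.144, 0.799]
contact_force: [-0.8, 0.4, -0.2]
opening: 0.0918
grip_force: 0.0
```

Run:
```python
from mug import *
print(delta([.6,.42,.33]).round(3)); p,d=read_camera('side');cv2.imwrite('pics/s3.png',p[:,:,::-1])
```

```text
pos [1.0119 0.4266 0.4767] z [ 0.842  0.374 -0.389] y [ 0.456 -0.879  0.142] q [0.3  1.06 0.04 0.15 0.88 1.28]
cm [-25.43 -20.27 -29.22]
[[ 0.289  0.456  0.842]
 [ 0.296 -0.879  0.374]
 [ 0.91   0.142 -0.389]]
```

View pics/s3.png

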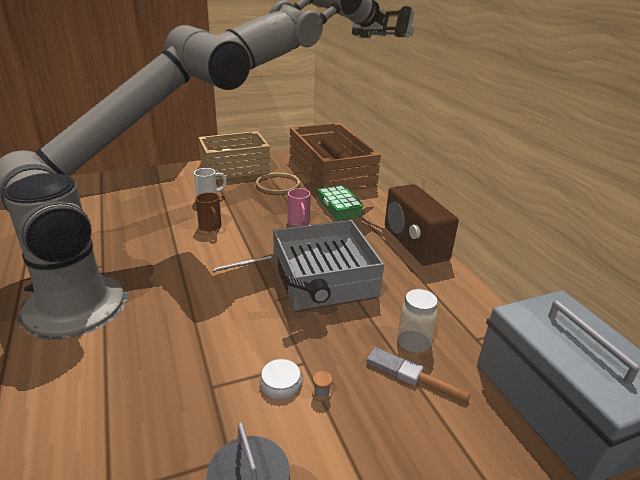

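The side view shows the arm tilted out with the gripper near level, top right. The white mug stands upright at (206,182), behind the brown one, with its handle pointing away from the robot.

Request:
{"method": "send_rows", "body": {"targets": [{"translation":[-2.4,-2,-2.9],"spin":0,"jaw":1},{"translation":[-4.8,-4,-5.8],"spin":0,"jaw":1},{"translation":[-7.2,-6,-8.7],"spin":0,"jaw":1},{"translation":[-9.6,-8,-11.6],"spin":0,"jaw":1},{"translation":[-12,-10,-14.5],"spin":0,"jaw":1}]}}

```text
time: 28.95
tool_pos: [0.8478, 0.4253, 0.4228]
tool_rot: [2.8, -1.138, 0.793]
contact_force: [17.7, 1.3, 29.7]
opening: 0.0918
grip_force: 0.0
```

Request:
{"method": "send_rows", "body": {"targets": [{"translation":[-2.4,-2,-2.9],"spin":2,"jaw":1},{"translation":[-4.8,-4,-5.8],"spin":4,"jaw":1},{"translation":[-7.2,-6,-8.7],"spin":6,"jaw":1},{"translation":[-9.6,-8,-11.6],"spin":8,"jaw":1},{"translation":[-12,-10,-14.5],"spin":9,"jaw":1}]}}

```text
time: 29.45
tool_pos: [0.6969, 0.4502, 0.4213]
tool_rot: [3.104, -1.106, 0.421]
contact_force: [-0.2, -0.2, 0.5]
opening: 0.0918
grip_force: 0.0
```

Run:
```python
from mug import *
findmug((.38,.425),'side'); print(delta([.41,.435,.25]).round(3)); findmug((.38,.425))
```

```text
mug 74 [0.3785 0.425 ] 0.0304 z 0.0896 handle 130 -45.0
pos [0.6939 0.452  0.4207] z [ 0.83   0.331 -0.448] y [ 0.377 -0.926  0.015] q [ 0.54  0.38  1.42 -0.54  0.28  2.14]
cm [-27.21  -9.39 -16.49]
[[ 0.41   0.377  0.83 ]
 [ 0.181 -0.926  0.331]
 [ 0.894  0.015 -0.448]]
mug 202 [0.381  0.4275] 0.031 z 0.0911 handle 114 7.0
```

```bash
cat > kin.py <<'E'
import numpy as np
from scipy.optimize import least_squares
from scipy.spatial.transform import Rotation as R
LO=np.array([-2.53,-.77,.04,-1,.28,-3.11]);HI=np.array([2.53,2.02,2.7,4.14,2.66,3.11])
def fk(q,L):
    a,h,L1,L2,Lt,c,e=L
    r=R.from_euler('z',q[0]); p=r.apply([a,c,h]); r=r*R.from_euler('y',q[1]); p=p+r.apply([0,0,L1])
    r=r*R.from_euler('y',q[2]); p=p+r.apply([e,0,L2]); r=r*R.from_euler('z',q[3])*R.from_euler('y',q[4]); p=p+r.apply([0,0,Lt])
    return p,r*R.from_euler('z',q[5]+np.pi/2)
L=np.load('L.npy') if __import__('os').path.exists('L.npy') else None
def ik(p,Rt,q0,w=.3):
    f=lambda q:np.r_[fk(q,L)[0]-p,w*(Rt.inv()*fk(q,L)[1]).as_rotvec()]
    s=least_squares(f,np.clip(q0,LO+1e-3,HI-1e-3),bounds=(LO,HI)); return s.x,np.abs(s.fun).max()
E
python3 - <<'E'
from kin import *
import kin
from h import monitor
s=monitor.observe()
D=[([1.11399527,.342661833,1.52491547,0,1.27540638,-.146006606],[.16038278,.49951993,.22611201],[-3.1402,0,2.8308]),
([1.368,-.111,1.969,-.009,1.206,.527],[-.00794707,.32795679,.25703509],[3.0693,-.032,2.4162]),
([1.224,-.389,2.173,.003,1.278,.385],[-.0066,.20894,.2483],[3.0689,-.0321,2.4104]),
([.4,1.06,.04,.07,1.96,1.38],[.7258,.4077,.2889],[-3.1,-.099,.614]),
([.22,1.07,.04,.2,1.08,1.21],[1.0059,.3601,.4175],[2.929,-.957,.69]),
([.3,1.06,.04,.15,.88,1.28],[1.0119,.4266,.4767],[2.792,-1.144,.799]),
(s['qpos'],s['tool_pos'],s['tool_rot'])]
f=lambda L:np.concatenate([fk(q,L)[0]-p for q,p,_ in D])
r=least_squares(f,[0,.4,.4,.4,.25,.07,0]);print(r.x.round(4),np.abs(r.fun).max());np.save('L.npy',r.x)
for q,p,o in D: print((fk(q,r.x)[0]-p).round(3),(R.from_euler('xyz',o).inv()*fk(q,r.x)[1]).as_rotvec().round(2))
E
```

```text
[-0.0041  0.2223  0.5072  0.3844  0.3164  0.0752  0.0471] 0.0027474216977959043
[0.001 0.    0.   ] [-0.  0.  0.]
[ 0.001 -0.    -0.   ] [ 0. -0.  0.]
[ 0.001 -0.     0.001] [-0.  0.  0.]
[-0.001  0.003 -0.001] [ 0.   -0.01 -0.  ]
[ 0.001 -0.001 -0.002] [ 0. -0.  0.]
[-0.002  0.003  0.003] [ 0.01 -0.    0.01]
[-0.    -0.001 -0.001] [-0.  0. -0.]
```

```bash
cat >> kin.py <<'E'
def orient(psi,phi,s=0):
    psi,phi=np.deg2rad([psi,phi]); z=np.array([np.cos(phi)*np.cos(psi),np.cos(phi)*np.sin(psi),-np.sin(phi)]); y=np.array([np.sin(psi),-np.cos(psi),0])
    return R.from_matrix(np.c_[np.cross(y,z),y,z])*R.from_euler('z',s,degrees=True)
def best(p,Rt,seeds):
    return sorted([(e,q.round(2).tolist()) for q,e in (ik(p,Rt,s) for s in seeds)])[0]
E
python3 - <<'E'
from kin import *
G=np.array([.381,.4275,.055])
flat=[[b,.6,1.6,.1,.6,c] for b in(.3,.9) for c in(1.5,-1.5)]
flip=[[b,.6,1.6,f,.6,c] for b in(.3,.9) for f in(3.3,2.3) for c in(1.5,-1.5,0)]
for psi in(10,22,40,55):
  for phi in(22,30,40,50):
    Rt=orient(psi,phi);p=G+.019*Rt.as_matrix()[:,2]
    a=best(p,Rt,flat);b=best(p,Rt,flip);print(psi,phi,'flat %.4f'%a[0],a[1],'flip %.4f'%b[0],b[1])
print('pour')
for psi in(10,22,40):
  for phi in(22,30):
   for s in(0,-70,-140):
    Rt=orient(psi,phi,s);p=np.array([.573,-.097,.22])+.019*Rt.as_matrix()[:,2]
    a=best(p,Rt,flat);b=best(p,Rt,flip);print(psi,phi,s,'flat %.4f'%a[0],a[1],'flip %.4f'%b[0],b[1])
E
```

```text
10 22 flat 0.0000 [1.1, 0.86, 2.14, 4.12, 1.1, -1.7] flip 0.0000 [1.1, 0.86, 2.14, 4.12, 1.1, -1.7]
10 30 flat 0.0029 [1.06, 0.77, 2.14, 4.14, 0.91, -1.79] flip 0.0029 [1.06, 0.77, 2.14, 4.14, 0.91, -1.79]
10 40 flat 0.0135 [0.98, 0.68, 2.13, 4.14, 0.68, -1.89] flip 0.0135 [0.98, 0.68, 2.13, 4.14, 0.68, -1.89]
10 50 flat 0.0271 [0.89, 0.62, 2.13, 4.14, 0.46, -1.97] flip 0.0271 [0.89, 0.62, 2.13, 4.14, 0.46, -1.97]
22 22 flat 0.0000 [0.98, 0.87, 2.26, 3.74, 1.18, -1.58] flip 0.0000 [0.98, 0.87, 2.26, 3.74, 1.18, -1.58]
22 30 flat 0.0000 [0.95, 0.76, 2.24, 3.77, 0.93, -1.67] flip 0.0000 [0.95, 0.76, 2.24, 3.77, 0.93, -1.67]
22 40 flat 0.0000 [0.91, 0.65, 2.18, 3.87, 0.62, -1.84] flip 0.0000 [0.91, 0.65, 2.18, 3.87, 0.62, -1.84]
22 50 flat 0.0024 [0.86, 0.58, 2.11, 4.14, 0.35, -2.17] flip 0.0024 [0.86, 0.58, 2.11, 4.14, 0.35, -2.17]
40 22 flat 0.0000 [0.72, 0.89, 2.38, 3.17, 1.32, -1.57] flip 0.0000 [0.72, 0.89, 2.38, 3.17, 1.32, -1.57]
40 30 flat 0.0000 [0.72, 0.76, 2.35, 3.17, 1.02, -1.57] flip 0.0000 [0.72, 0.76, 2.35, 3.17, 1.02, -1.57]
40 40 flat 0.0000 [0.72, 0.63, 2.27, 3.17, 0.6
[... 1880 characters left out ...]
.72, 0.36, 2.1, 1.56, 0.88, 3.08]
40 22 0 flat 0.0000 [-0.82, 0.52, 1.96, 1.37, 1.24, -0.86] flip 0.0000 [-0.82, 0.52, 1.96, 1.37, 1.24, -0.86]
40 22 -70 flat 0.0000 [-0.82, 0.52, 1.96, 1.37, 1.24, -2.08] flip 0.0000 [-0.82, 0.52, 1.96, 1.37, 1.24, -2.08]
40 22 -140 flat 0.0209 [-0.79, 0.49, 1.88, 1.28, 1.23, -3.11] flip 0.0000 [-0.82, 0.52, 1.96, 1.37, 1.24, 2.98]
40 30 0 flat 0.0000 [-0.77, 0.46, 1.92, 1.25, 1.14, -0.71] flip 0.0000 [-0.77, 0.46, 1.92, 1.25, 1.14, -0.71]
40 30 -70 flat 0.0000 [-0.77, 0.46, 1.92, 1.25, 1.14, -1.93] flip 0.0000 [-0.77, 0.46, 1.92, 1.25, 1.14, -1.93]
40 30 -140 flat 0.0042 [-0.77, 0.45, 1.9, 1.23, 1.14, -3.11] flip 0.0026 [-0.78, 0.46, 1.93, 1.26, 1.14, 3.11]
```

```bash
cat >> kin.py <<'E'
def walk(q,pts,Rt,step=.02):
    p=fk(q,L)[0]
    for t in pts:
        t=np.array(t); n=int(np.ceil(np.linalg.norm(t-p)/step)); w=0;j=0
        for i in range(1,n+1):
            q2,e=ik(p+(t-p)*i/n,Rt,q); w=max(w,e); j=max(j,np.abs(q2-q).max()); q=q2
        print(t,'err %.4f'%w,'jump %.2f'%j,q.round(2)); p=t
    return q
E
python3 - <<'E'
from kin import *
from h import monitor
s=monitor.observe();q=s['qpos'];Rt=R.from_euler('xyz',s['tool_rot'])
for P in ([[.72,.1,.4],[.62,-.1,.3],[.55,-.1,.22],[.5,.2,.22],[.40,.43,.22],[.4,.435,.05]],
          [[.75,.1,.35],[.6,.05,.22],[.5,.25,.22],[.40,.43,.22],[.4,.435,.05]],
          [[.72,.25,.35],[.6,.2,.22],[.5,.3,.22],[.40,.43,.22],[.4,.435,.05]]):
    walk(q,P,Rt);print()
E
```

```text
[0.72 0.1  0.4 ] err 0.0132 jump 0.19 [-0.18  0.22  1.7   1.24  0.52  0.09]
[ 0.62 -0.1   0.3 ] err 0.0000 jump 0.07 [-0.7   0.26  1.96  1.44  0.92 -0.51]
[ 0.55 -0.1   0.22] err 0.0000 jump 0.07 [-0.83  0.33  2.19  1.56  0.99 -0.88]
[0.5  0.2  0.22] err 0.0000 jump 0.11 [ 0.08  0.2   2.43  2.67  0.62 -1.34]
[0.4  0.43 0.22] err 0.0000 jump 0.12 [ 0.96  0.33  2.19  4.09  0.64 -2.15]
[0.4   0.435 0.05 ] err 0.0000 jump 0.08 [ 0.96  0.79  2.25  3.76  1.02 -1.66]

[0.75 0.1  0.35] err 0.0174 jump 0.22 [-0.17  0.32  1.7   1.42  0.49 -0.12]
[0.6  0.05 0.22] err 0.0000 jump 0.09 [-0.38  0.31  2.22  1.99  0.74 -0.97]
[0.5  0.25 0.22] err 0.0000 jump 0.11 [ 0.27  0.23  2.37  2.96  0.57 -1.49]
[0.4  0.43 0.22] err 0.0000 jump 0.11 [ 0.96  0.33  2.19  4.09  0.64 -2.15]
[0.4   0.435 0.05 ] err 0.0000 jump 0.08 [ 0.96  0.79  2.25  3.76  1.02 -1.66]

[0.72 0.25 0.35] err 0.0232 jump 0.34 [ 0.11  0.31  1.72  1.48  0.28 -0.05]
[0.6  0.2  0.22] err 0.0103 jump 0.24 [ 0.06  0.33  2.2   2.56  0.54 -1.23]
[0.5  0.3  0.22] err 0.0000 jump 0.10 [ 0.44  0.27  2.3   3.24  0.54 -1.65]
[0.4  0.43 0.22] err 0.0000 jump 0.10 [ 0.96  0.33  2.19  4.09  0.64 -2.15]
[0.4   0.435 0.05 ] err 0.0000 jump 0.08 [ 0.96  0.79  2.25  3.76  1.02 -1.66]
```

Request:
{"method": "send_rows", "body": {"targets": [{"translation":[-1,3.5,-0.4],"spin":0,"jaw":1},{"translation":[-2,7,-0.8],"spin":0,"jaw":1},{"translation":[-3,10.5,-1.2],"spin":0,"jaw":1},{"translation":[-4,14,-1.6],"spin":0,"jaw":1},{"translation":[-5,17.5,-2],"spin":0,"jaw":1}]}}

```text
time: 30.05
tool_pos: [0.7277, 0.3098, 0.4111]
tool_rot: [3.12, -1.066, 0.424]
contact_force: [0.0, 0.8, -0.8]
opening: 0.0919
grip_force: 0.0
```

Request:
{"method": "send_rows", "body": {"targets": [{"translation":[-1,3.5,-0.4],"spin":0,"jaw":1},{"translation":[-2,7,-0.8],"spin":0,"jaw":1},{"translation":[-3,10.5,-1.2],"spin":0,"jaw":1},{"translation":[-4,14,-1.6],"spin":0,"jaw":1},{"translation":[-5,17.5,-2],"spin":0,"jaw":1}]}}

```text
time: 30.55
tool_pos: [0.7581, 0.1316, 0.3785]
tool_rot: [3.118, -1.066, 0.425]
contact_force: [1.5, 0.2, 0.3]
opening: 0.0916
grip_force: 0.0
```

Run:
```python
from kin import *
from h import monitor,delta
delta([.6,.05,.22])
s=monitor.observe();walk(s['qpos'],[[.6,.05,.22],[.5,.25,.22],[.40,.43,.22],[.4,.435,.05]],R.from_euler('xyz',s['tool_rot']))
```

```text
pos [0.7581 0.1316 0.3785] z [ 0.807  0.339 -0.484] y [ 0.394 -0.919  0.011] q [-0.11  0.31  1.61  1.14  0.48  0.21]
cm [-22.47   1.09  -7.86]
[0.6  0.05 0.22] err 0.0000 jump 0.10 [-0.38  0.3   2.19  1.89  0.7  -0.86]
[0.5  0.25 0.22] err 0.0000 jump 0.12 [ 0.26  0.2   2.35  2.88  0.49 -1.42]
[0.4  0.43 0.22] err 0.0000 jump 0.13 [ 0.93  0.3   2.18  4.12  0.57 -2.2 ]
[0.4   0.435 0.05 ] err 0.0000 jump 0.09 [ 0.94  0.76  2.25  3.73  0.95 -1.67]
```

Request:
{"method": "send_rows", "body": {"targets": [{"translation":[-4.4,0,-1.6],"spin":0,"jaw":1},{"translation":[-8.8,0,-3.2],"spin":0,"jaw":1},{"translation":[-13.2,0,-4.8],"spin":0,"jaw":1},{"translation":[-17.6,0,-6.4],"spin":0,"jaw":1},{"translation":[-22,0,-8],"spin":0,"jaw":1}]}}

```text
time: 31.05
tool_pos: [0.5961, 0.0613, 0.2258]
tool_rot: [3.111, -1.066, 0.429]
contact_force: [-0.7, -0.5, -1.3]
opening: 0.0918
grip_force: 0.0
```

Run:
```python
from kin import *
from h import monitor,delta
delta([.5,.25,.22]);delta([.4,.43,.22])
```

```text
pos [0.5961 0.0613 0.2258] z [ 0.808  0.336 -0.483] y [ 0.391 -0.92   0.015] q [-0.36  0.28  2.21  1.91  0.69 -0.88]
cm [ -0.94 -21.14  -1.15]
pos [0.5961 0.0613 0.2258] z [ 0.808  0.336 -0.483] y [ 0.391 -0.92   0.015] q [-0.36  0.28  2.21  1.91  0.69 -0.88]
cm [ -1.72 -41.61  -3.19]
```

Request:
{"method": "send_rows", "body": {"targets": [{"translation":[-0.1,-2.8,-0.2],"spin":0,"jaw":1},{"translation":[-0.2,-5.6,-0.4],"spin":0,"jaw":1},{"translation":[-0.3,-8.4,-0.6],"spin":0,"jaw":1},{"translation":[-0.4,-11.2,-0.8],"spin":0,"jaw":1},{"translation":[-0.5,-14,-1],"spin":0,"jaw":1}]}}

```text
time: 31.55
tool_pos: [0.5317, 0.1869, 0.2252]
tool_rot: [3.116, -1.064, 0.424]
contact_force: [1.2, -0.1, 0.9]
opening: 0.0914
grip_force: 0.0
```

Request:
{"method": "send_rows", "body": {"targets": [{"translation":[-0.1,-2.8,-0.2],"spin":0,"jaw":1},{"translation":[-0.2,-5.6,-0.4],"spin":0,"jaw":1},{"translation":[-0.3,-8.4,-0.6],"spin":0,"jaw":1},{"translation":[-0.4,-11.2,-0.8],"spin":0,"jaw":1},{"translation":[-0.5,-14,-1],"spin":0,"jaw":1}]}}

```text
time: 32.05
tool_pos: [0.4659, 0.3121, 0.224]
tool_rot: [3.118, -1.063, 0.424]
contact_force: [0.3, 0.1, -0.1]
opening: 0.0917
grip_force: 0.0
```

Request:
{"method": "send_rows", "body": {"targets": [{"translation":[-0.1,-2.8,-0.2],"spin":0,"jaw":1},{"translation":[-0.2,-5.6,-0.4],"spin":0,"jaw":1},{"translation":[-0.3,-8.4,-0.6],"spin":0,"jaw":1},{"translation":[-0.4,-11.2,-0.8],"spin":0,"jaw":1},{"translation":[-0.5,-13.6,-1],"spin":0,"jaw":1}]}}

```text
time: 32.55
tool_pos: [0.4016, 0.4334, 0.2229]
tool_rot: [3.119, -1.062, 0.423]
contact_force: [-0.0, -0.7, -0.7]
opening: 0.0916
grip_force: 0.0
```

Run:
```python
from mug import *
s=monitor.observe()
z=R.from_euler('xyz',s['tool_rot']).as_matrix()[:,2]
print('grasp tcp',np.array([.3805,.427,.058])+.019*z); delta(np.array([.3805,.427,.058])+.019*z); findmug((.38,.427),'side')
```

```text
grasp tcp [0.39580049 0.43343285 0.04875265]
pos [0.4016 0.4334 0.2229] z [ 0.805  0.339 -0.487] y [ 0.393 -0.919  0.011] q [ 0.93  0.3   2.18  4.13  0.56 -2.21]
cm [-15.47  -0.42   8.01]
mug 76 [0.3782 0.425 ] 0.0313 z 0.0898 handle 355 -113.0
```

Request:
{"method": "send_rows", "body": {"targets": [{"translation":[-2.6,0,1.3],"spin":0,"jaw":1},{"translation":[-5.2,0,2.6],"spin":0,"jaw":1},{"translation":[-7.8,0,3.9],"spin":0,"jaw":1},{"translation":[-7.8,0,3.9],"spin":0,"jaw":1},{"translation":[-7.8,0,3.9],"spin":0,"jaw":1}]}}

```text
time: 33.1
tool_pos: [0.3992, 0.4297, 0.1356]
tool_rot: [3.117, -1.062, 0.425]
contact_force: [0.1, 0.3, -0.3]
opening: 0.0919
grip_force: 0.0
```

Run:
```python
from h import *
delta([.395,.433,.049])
```

```text
pos [0.3992 0.4297 0.1356] z [ 0.806  0.338 -0.487] y [ 0.393 -0.92   0.012] q [ 0.93  0.52  2.26  3.85  0.76 -1.85]
cm [-7.69 -0.57  3.99]
```

Request:
{"method": "send_rows", "body": {"targets": [{"translation":[-2,-0.5,1],"spin":0,"jaw":1},{"translation":[-4,-0.5,2],"spin":0,"jaw":1},{"translation":[-6,-0.5,3],"spin":0,"jaw":1},{"translation":[-7.5,-0.5,3.9],"spin":0,"jaw":1},{"translation":[-7.7,-0.5,4],"spin":0,"jaw":1}]}}

```text
time: 33.6
tool_pos: [0.3954, 0.433, 0.0491]
tool_rot: [3.119, -1.064, 0.423]
contact_force: [0.4, 0.3, -0.4]
opening: 0.0919
grip_force: 0.0
```

Request:
{"method": "send_rows", "body": {"force": 30, "targets": [{"translation":[0,0,0],"spin":0,"jaw":0.6},{"translation":[0,0,0],"spin":0,"jaw":0.5},{"translation":[0,0,0],"spin":0,"jaw":0.5},{"translation":[0,0,0],"spin":0,"jaw":0.5},{"translation":[0,0,0],"spin":0,"jaw":0.5}]}}

```text
time: 34.1
tool_pos: [0.3948, 0.4334, 0.0503]
tool_rot: [3.123, -1.066, 0.421]
contact_force: [-2.2, -0.9, 5.9]
opening: 0.0659
grip_force: 30.0
```

Run:
```python
from kin import *
from h import *
s=monitor.observe();print(s['tool_pos'],s['opening'],s['grip_force']);Rt=R.from_euler('xyz',s['tool_rot'])
q=walk(s['qpos'],[[.395,.433,.2],[.45,.33,.25],[.573,.05,.27],[.573,-.06,.27]],Rt)
p=fk(q,L)[0]
for a in range(10,171,10): q,e=ik(p,Rt*R.from_euler('z',a,degrees=True),q); 
print(q.round(2),e); u=(Rt.inv().apply([0,0,1])); u=(Rt*R.from_euler('z',165,degrees=True)).apply(u); print('mouth dir',u)
delta([.395,.433,.2])
```

```text
[0.39478425 0.43337682 0.05032899] 0.06586312522466571 30.001326631754637
[0.395 0.433 0.2  ] err 0.0000 jump 0.08 [ 0.95  0.35  2.2   4.06  0.61 -2.11]
[0.45 0.33 0.25] err 0.0000 jump 0.09 [ 0.59  0.15  2.28  3.61  0.38 -1.93]
[0.573 0.05  0.27 ] err 0.0000 jump 0.19 [-0.41  0.15  2.19  1.68  0.7  -0.63]
[ 0.573 -0.06   0.27 ] err 0.0000 jump 0.05 [-0.7   0.21  2.11  1.46  0.9  -0.59]
[-0.7   0.21  2.11  1.46  0.9   2.37] 3.580750233822538e-09
mouth dir [-0.67831442 -0.53288455 -0.50588892]
pos [0.3948 0.4334 0.0503] z [ 0.806  0.341 -0.484] y [ 0.394 -0.919  0.009] q [ 0.95  0.77  2.27  3.73  0.98 -1.65]
cm [13.1   0.18 -7.24]
```

Request:
{"method": "send_rows", "body": {"targets": [{"translation":[2.5,0,-1.4],"spin":0,"jaw":0.5},{"translation":[5.5,0,-3],"spin":0,"jaw":0.5},{"translation":[8.5,0,-4.7],"spin":0,"jaw":0.5},{"translation":[11.5,0,-6.4],"spin":0,"jaw":0.5},{"translation":[14,0,-7.8],"spin":0,"jaw":0.5}]}}

```text
time: 34.6
tool_pos: [0.393, 0.4341, 0.2102]
tool_rot: [3.123, -1.062, 0.422]
contact_force: [-0.3, -0.1, -2.9]
opening: 0.0662
grip_force: 30.0
```

Run:
```python
from kin import *
from h import *
s=monitor.observe();print(s['tool_pos'],s['opening'],s['grip_force']);Rt=R.from_euler('xyz',s['tool_rot'])
walk(s['qpos'],[[.45,.36,.225],[.55,.18,.23],[.642,-.047,.24]],Rt)
for t in([.45,.36,.225],[.55,.18,.23],[.642,-.047,.24]):delta(t)
```

```text
[0.39301915 0.43411469 0.21023762] 0.0661661102222897 29.991124654188752
[0.45  0.36  0.225] err 0.0000 jump 0.09 [ 0.67  0.24  2.26  3.7   0.46 -1.95]
[0.55 0.18 0.23] err 0.0000 jump 0.14 [-0.01  0.21  2.29  2.35  0.51 -1.06]
[ 0.642 -0.047  0.24 ] err 0.0000 jump 0.09 [-0.56  0.35  2.    1.58  0.8  -0.63]
pos [0.393  0.4341 0.2102] z [ 0.804  0.341 -0.487] y [ 0.395 -0.919  0.009] q [ 0.95  0.33  2.2   4.1   0.6  -2.15]
cm [2.34 9.07 1.34]
pos [0.393  0.4341 0.2102] z [ 0.804  0.341 -0.487] y [ 0.395 -0.919  0.009] q [ 0.95  0.33  2.2   4.1   0.6  -2.15]
cm [ 3.63 29.56  3.  ]
pos [0.393  0.4341 0.2102] z [ 0.804  0.341 -0.487] y [ 0.395 -0.919  0.009] q [ 0.95  0.33  2.2   4.1   0.6  -2.15]
cm [ 4.06 54.06  2.17]
```

Request:
{"method": "send_rows", "body": {"targets": [{"translation":[0.6,2.7,0.3],"spin":0,"jaw":0.5},{"translation":[1.2,5.4,0.6],"spin":0,"jaw":0.5},{"translation":[1.8,8.1,1],"spin":0,"jaw":0.5},{"translation":[2.4,10.8,1.4],"spin":0,"jaw":0.5},{"translation":[2.6,13.5,1.6],"spin":0,"jaw":0.5}]}}

```text
time: 35.1
tool_pos: [0.4713, 0.3198, 0.2249]
tool_rot: [3.121, -1.061, 0.423]
contact_force: [0.5, 0.5, -2.2]
opening: 0.0661
grip_force: 30.0
```

Request:
{"method": "send_rows", "body": {"targets": [{"translation":[0.1,2.7,0.2],"spin":0,"jaw":0.5},{"translation":[0.3,5.4,0.4],"spin":0,"jaw":0.5},{"translation":[0.5,8.1,0.7],"spin":0,"jaw":0.5},{"translation":[0.7,10.8,1],"spin":0,"jaw":0.5},{"translation":[0.9,13.5,1.2],"spin":0,"jaw":0.5}]}}

```text
time: 35.6
tool_pos: [0.5378, 0.2014, 0.2277]
tool_rot: [3.121, -1.06, 0.422]
contact_force: [0.0, 0.0, -2.2]
opening: 0.0661
grip_force: 30.0
```

Request:
{"method": "send_rows", "body": {"targets": [{"translation":[0.1,2.7,0],"spin":0,"jaw":0.5},{"translation":[0.1,5.4,0],"spin":0,"jaw":0.5},{"translation":[0.2,8.1,0],"spin":0,"jaw":0.5},{"translation":[0.2,10.8,-0.1],"spin":0,"jaw":0.5},{"translation":[0.3,13.5,-0.2],"spin":0,"jaw":0.5}]}}

```text
time: 36.1
tool_pos: [0.5906, 0.0773, 0.2326]
tool_rot: [3.122, -1.06, 0.421]
contact_force: [-0.1, 1.3, -2.0]
opening: 0.0661
grip_force: 30.0
```

Request:
{"method": "send_rows", "body": {"targets": [{"translation":[0.1,2.7,-0.1],"spin":0,"jaw":0.5},{"translation":[0.1,5.4,-0.2],"spin":0,"jaw":0.5},{"translation":[0.2,8.1,-0.2],"spin":0,"jaw":0.5},{"translation":[0.2,10.8,-0.3],"spin":0,"jaw":0.5},{"translation":[0.3,13,-0.4],"spin":0,"jaw":0.5}]}}

```text
time: 36.6
tool_pos: [0.6403, -0.0432, 0.2385]
tool_rot: [3.122, -1.061, 0.421]
contact_force: [-0.5, 0.9, -2.5]
opening: 0.066
grip_force: 30.0
```

Run:
```python
from kin import *
from h import *
delta([.642,-.047,.181]);s=monitor.observe();print(s['opening'])
```

```text
pos [ 0.6403 -0.0432  0.2385] z [ 0.804  0.339 -0.488] y [ 0.393 -0.919  0.009] q [-0.56  0.35  2.02  1.6   0.8  -0.66]
cm [-5.01  0.36  2.81]
0.06600764398391407
```

Request:
{"method": "send_rows", "body": {"targets": [{"translation":[-1,0,0.6],"spin":8,"jaw":0.5},{"translation":[-2,0,1.2],"spin":16,"jaw":0.5},{"translation":[-3,0,1.8],"spin":24,"jaw":0.5},{"translation":[-4,0,2.4],"spin":32,"jaw":0.5},{"translation":[-5,0.2,2.8],"spin":40,"jaw":0.5}]}}

```text
time: 37.1
tool_pos: [0.6409, -0.0437, 0.1807]
tool_rot: [-2.29, -0.736, -0.64]
contact_force: [0.0, -0.4, -1.5]
opening: 0.066
grip_force: 30.0
```

Request:
{"method": "send_rows", "body": {"targets": [{"translation":[0,0,0],"spin":8,"jaw":0.5},{"translation":[0,0,0],"spin":16,"jaw":0.5},{"translation":[0,0,0],"spin":24,"jaw":0.5},{"translation":[0,0,0],"spin":32,"jaw":0.5},{"translation":[0,0,0],"spin":40,"jaw":0.5}]}}

```text
time: 37.6
tool_pos: [0.641, -0.0439, 0.1812]
tool_rot: [-2.088, -0.156, -1.083]
contact_force: [-0.8, 0.4, -2.3]
opening: 0.0661
grip_force: 30.0
```

Request:
{"method": "send_rows", "body": {"targets": [{"translation":[0,0,0],"spin":8,"jaw":0.5},{"translation":[0,0,0],"spin":16,"jaw":0.5},{"translation":[0,0,0],"spin":24,"jaw":0.5},{"translation":[0,0,0],"spin":32,"jaw":0.5},{"translation":[0,0,0],"spin":40,"jaw":0.5}]}}

```text
time: 38.1
tool_pos: [0.641, -0.0439, 0.1812]
tool_rot: [-2.143, 0.447, -1.443]
contact_force: [-0.4, -0.4, -2.5]
opening: 0.0658
grip_force: 30.0
```

Request:
{"method": "send_rows", "body": {"targets": [{"translation":[0,0,0],"spin":8,"jaw":0.5},{"translation":[0,0,0],"spin":16,"jaw":0.5},{"translation":[0,0,0],"spin":24,"jaw":0.5},{"translation":[0,0,0],"spin":32,"jaw":0.5},{"translation":[0,0,0],"spin":40,"jaw":0.5}]}}

```text
time: 38.6
tool_pos: [0.641, -0.0439, 0.1813]
tool_rot: [-2.587, 0.959, -2.094]
contact_force: [-0.2, 0.2, -2.9]
opening: 0.0658
grip_force: 30.0
```

Request:
{"method": "send_rows", "body": {"targets": [{"translation":[0,0,0],"spin":5,"jaw":0.5},{"translation":[0,0,0],"spin":5,"jaw":0.5},{"translation":[0,0,0],"spin":5,"jaw":0.5},{"translation":[0,0,0],"spin":5,"jaw":0.5},{"translation":[0,0,0],"spin":5,"jaw":0.5}]}}

```text
time: 39.1
tool_pos: [0.6415, -0.0439, 0.1821]
tool_rot: [-2.689, 0.999, -2.218]
contact_force: [0.6, -0.1, -2.4]
opening: 0.0661
grip_force: 30.0
```

Run:
```python
from h import *
delta([.642,-.047,.181]);s=monitor.observe();print(s['contact_force'],s['opening'])
p,d=read_camera('side');cv2.imwrite('pics/s4.png',cv2.resize(p[100:340,180:500,::-1],(800,600)))
```

```text
pos [ 0.6415 -0.0439  0.1821] z [ 0.805  0.34  -0.487] y [-0.496  0.836 -0.236] q [-0.56  0.47  2.06  1.75  0.82  2.  ]
cm [ 0.21 -0.25 -0.01]
[ 0.56648454 -0.0617207  -2.3823564 ] 0.06608117097125116
```

View pics/s4.png

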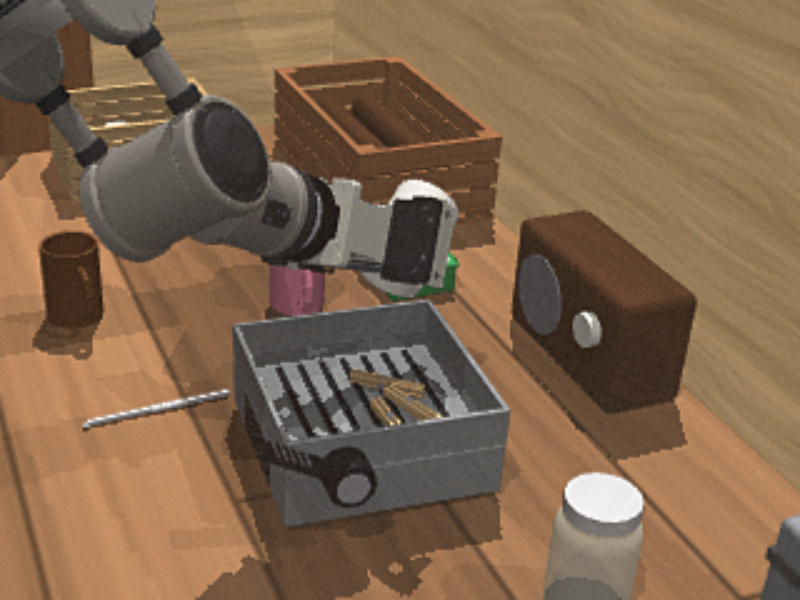

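The crop shows all three clothespins lying in the tray around (390,395), with the mug still held over it. Now I'll turn the mug back upright and return it.

Request:
{"method": "send_rows", "body": {"targets": [{"translation":[-0.8,-0.2,-0.5],"spin":-8,"jaw":0.5},{"translation":[-1.7,-0.5,-1],"spin":-16,"jaw":0.5},{"translation":[-2.5,-0.7,-1.5],"spin":-24,"jaw":0.5},{"translation":[-3.4,-1,-2],"spin":-32,"jaw":0.5},{"translation":[-4.2,-1.2,-2.4],"spin":-40,"jaw":0.5}]}}

```text
time: 39.65
tool_pos: [0.6419, -0.0441, 0.2326]
tool_rot: [-2.162, 0.51, -1.488]
contact_force: [-0.7, 0.3, -2.8]
opening: 0.0656
grip_force: 30.0
```

Request:
{"method": "send_rows", "body": {"targets": [{"translation":[0,0,0],"spin":-8,"jaw":0.5},{"translation":[0,0,0],"spin":-16,"jaw":0.5},{"translation":[0,0,0],"spin":-24,"jaw":0.5},{"translation":[0,0,0],"spin":-32,"jaw":0.5},{"translation":[0,0,0],"spin":-40,"jaw":0.5}]}}

```text
time: 40.15
tool_pos: [0.6418, -0.044, 0.232]
tool_rot: [-2.081, -0.092, -1.12]
contact_force: [-0.3, -0.3, -3.1]
opening: 0.0665
grip_force: 30.0
```

Request:
{"method": "send_rows", "body": {"targets": [{"translation":[0,0,0],"spin":-8,"jaw":0.5},{"translation":[0,0,0],"spin":-16,"jaw":0.5},{"translation":[0,0,0],"spin":-24,"jaw":0.5},{"translation":[0,0,0],"spin":-32,"jaw":0.5},{"translation":[0,0,0],"spin":-40,"jaw":0.5}]}}

```text
time: 40.65
tool_pos: [0.6418, -0.044, 0.232]
tool_rot: [-2.246, -0.68, -0.704]
contact_force: [-0.2, -0.0, -2.9]
opening: 0.0661
grip_force: 30.0
```

Request:
{"method": "send_rows", "body": {"targets": [{"translation":[0,0,0],"spin":-8,"jaw":0.5},{"translation":[0,0,0],"spin":-16,"jaw":0.5},{"translation":[0,0,0],"spin":-24,"jaw":0.5},{"translation":[0,0,0],"spin":-32,"jaw":0.5},{"translation":[0,0,0],"spin":-40,"jaw":0.5}]}}

```text
time: 41.15
tool_pos: [0.6418, -0.044, 0.232]
tool_rot: [-3.017, -1.059, 0.257]
contact_force: [-0.1, 0.1, -2.4]
opening: 0.0663
grip_force: 30.0
```

Request:
{"method": "send_rows", "body": {"targets": [{"translation":[0,0,0],"spin":-5,"jaw":0.5},{"translation":[-0.2,-2.7,0],"spin":-5,"jaw":0.5},{"translation":[-0.4,-5.4,0],"spin":-5,"jaw":0.5},{"translation":[-0.6,-8.1,0],"spin":-5,"jaw":0.5},{"translation":[-0.8,-10.8,0],"spin":-5,"jaw":0.5}]}}

```text
time: 41.65
tool_pos: [0.5993, 0.0565, 0.2322]
tool_rot: [3.121, -1.063, 0.423]
contact_force: [1.1, 0.7, -1.2]
opening: 0.0662
grip_force: 30.0
```

Run:
```python
from kin import *
from h import *
s=monitor.observe();print(s['opening']);Rt=R.from_euler('xyz',s['tool_rot'])
walk(s['qpos'],[[.471,.32,.225],[.395,.433,.21]],Rt)
delta([.471,.32,.225]);delta([.395,.433,.21])
```

```text
0.06618963410752081
[0.471 0.32  0.225] err 0.0000 jump 0.14 [ 0.53  0.22  2.29  3.4   0.44 -1.76]
[0.395 0.433 0.21 ] err 0.0000 jump 0.13 [ 0.95  0.33  2.19  4.11  0.59 -2.17]
pos [0.5993 0.0565 0.2322] z [ 0.805  0.34  -0.486] y [ 0.394 -0.919  0.01 ] q [-0.37  0.27  2.19  1.86  0.69 -0.82]
cm [ -1.05 -29.28  -1.03]
pos [0.5993 0.0565 0.2322] z [ 0.805  0.34  -0.486] y [ 0.394 -0.919  0.01 ] q [-0.37  0.27  2.19  1.86  0.69 -0.82]
cm [ -3.48 -42.68  -2.58]
```

Request:
{"method": "send_rows", "body": {"targets": [{"translation":[-0.1,-2.8,-0.1],"spin":0,"jaw":0.5},{"translation":[-0.2,-5.6,-0.2],"spin":0,"jaw":0.5},{"translation":[-0.3,-8.4,-0.3],"spin":0,"jaw":0.5},{"translation":[-0.4,-11.2,-0.4],"spin":0,"jaw":0.5},{"translation":[-0.5,-14,-0.5],"spin":0,"jaw":0.5}]}}

```text
time: 42.15
tool_pos: [0.5378, 0.1824, 0.2289]
tool_rot: [3.121, -1.063, 0.423]
contact_force: [0.1, 0.1, -1.3]
opening: 0.066
grip_force: 30.0
```

Request:
{"method": "send_rows", "body": {"targets": [{"translation":[-0.1,-2.8,-0.1],"spin":0,"jaw":0.5},{"translation":[-0.2,-5.6,-0.2],"spin":0,"jaw":0.5},{"translation":[-0.3,-8.4,-0.3],"spin":0,"jaw":0.5},{"translation":[-0.4,-11.2,-0.4],"spin":0,"jaw":0.5},{"translation":[-0.5,-14,-0.5],"spin":0,"jaw":0.5}]}}

```text
time: 42.65
tool_pos: [0.4762, 0.3085, 0.2256]
tool_rot: [3.121, -1.062, 0.423]
contact_force: [0.8, 0.1, -1.6]
opening: 0.0658
grip_force: 30.0
```

Request:
{"method": "send_rows", "body": {"targets": [{"translation":[-0.5,-2.8,-0.3],"spin":0,"jaw":0.5},{"translation":[-1,-5.6,-0.6],"spin":0,"jaw":0.5},{"translation":[-1.5,-8.4,-0.9],"spin":0,"jaw":0.5},{"translation":[-2,-11.2,-1.2],"spin":0,"jaw":0.5},{"translation":[-2.5,-13,-1.5],"spin":0,"jaw":0.5}]}}

```text
time: 43.15
tool_pos: [0.4015, 0.4185, 0.2096]
tool_rot: [3.122, -1.062, 0.424]
contact_force: [-0.3, 0.7, -2.0]
opening: 0.0663
grip_force: 30.0
```

Request:
{"method": "send_rows", "body": {"targets": [{"translation":[-2.6,0,1.4],"spin":0,"jaw":0.5},{"translation":[-5.2,0,2.8],"spin":0,"jaw":0.5},{"translation":[-7.8,0,4.2],"spin":0,"jaw":0.5},{"translation":[-9.6,0,5.2],"spin":0,"jaw":0.5},{"translation":[-9.6,0,5.2],"spin":0,"jaw":0.5}]}}

```text
time: 43.65
tool_pos: [0.4013, 0.4147, 0.0973]
tool_rot: [3.116, -1.057, 0.427]
contact_force: [-0.9, 0.6, -2.0]
opening: 0.0663
grip_force: 30.0
```

Run:
```python
from h import *
delta([.395,.433,.052]);print(monitor.observe()['opening'])
```

```text
pos [0.4013 0.4147 0.0973] z [ 0.803  0.337 -0.491] y [ 0.394 -0.919  0.013] q [ 0.9   0.62  2.3   3.72  0.87 -1.72]
cm [-3.85 -1.99  2.34]
0.06631741879167279
```

Request:
{"method": "send_rows", "body": {"targets": [{"translation":[-1.5,0,0.8],"spin":0,"jaw":0.5},{"translation":[-2.8,0,1.6],"spin":0,"jaw":0.5},{"translation":[-3.5,0,2],"spin":0,"jaw":0.5},{"translation":[-3.9,0,2.2],"spin":0,"jaw":0.5},{"translation":[-4.1,0,2.3],"spin":0,"jaw":0.5}]}}

```text
time: 44.15
tool_pos: [0.4025, 0.4154, 0.0542]
tool_rot: [3.122, -1.064, 0.422]
contact_force: [0.6, -0.0, -2.4]
opening: 0.0662
grip_force: 30.0
```

Request:
{"method": "send_rows", "body": {"force": 6, "targets": [{"translation":[0,0,0],"spin":0,"jaw":0.5},{"translation":[0,0,0],"spin":0,"jaw":0.5},{"translation":[0,0,0],"spin":0,"jaw":0.75},{"translation":[0,0,0],"spin":0,"jaw":0.9},{"translation":[0,0,0],"spin":0,"jaw":1}]}}

```text
time: 44.65
tool_pos: [0.4025, 0.4154, 0.0542]
tool_rot: [3.122, -1.064, 0.422]
contact_force: [0.5, 0.3, -0.3]
opening: 0.08
grip_force: 0.0
```

Request:
{"method": "send_rows", "body": {"targets": [{"translation":[0,0,0],"spin":0,"jaw":1},{"translation":[0,0,0],"spin":0,"jaw":1},{"translation":[0.9,0,-0.5],"spin":0,"jaw":1},{"translation":[2.6,0,-1.5],"spin":0,"jaw":1},{"translation":[5.2,0,-3],"spin":0,"jaw":1}]}}

```text
time: 45.15
tool_pos: [0.4008, 0.4149, 0.1126]
tool_rot: [3.118, -1.059, 0.425]
contact_force: [1.0, 0.9, 0.4]
opening: 0.0919
grip_force: 0.0
```

Request:
{"method": "send_rows", "body": {"targets": [{"translation":[2.6,0,-1.4],"spin":0,"jaw":1},{"translation":[5.2,0,-2.8],"spin":0,"jaw":1},{"translation":[7.8,0,-4.2],"spin":0,"jaw":1},{"translation":[9.5,0,-5.2],"spin":0,"jaw":0.5},{"translation":[9.5,0,-5.2],"spin":0,"jaw":0}]}}

```text
time: 45.65
tool_pos: [0.402, 0.4173, 0.2256]
tool_rot: [3.127, -1.069, 0.417]
contact_force: [0.4, -0.3, -0.5]
opening: 0.0803
grip_force: 0.0
```

Run:
```python
from mug import *
p,d=findmug((.378,.41),'side'); cv2.imwrite('pics/s5.png',cv2.resize(p[100:340,180:500,::-1],(800,600)))
from kin import *
s=monitor.observe();Rt=R.from_euler('xyz',s['tool_rot'])
walk(s['qpos'],[[.476,.31,.225],[.6,.05,.235],[.5,-.14,.25],[.47,-.22,.17],[.47,-.22,.05]],Rt)
delta([.6,.05,.235])
# paddle end from side view: black, z from depth
v,u=np.nonzero(d>0);P=depthpts('side',np.c_[u,v],d);w=p[v,u].astype(int)
b=(w.max(1)<60)&(P[:,0]>.40)&(P[:,0]<.6)&(P[:,1]<-.17)&(P[:,1]>-.28)&(P[:,2]>.02)&(P[:,2]<.14)
Q=P[b]; 
for x in np.arange(.42,.56,.015):
    m=(Q[:,0]>=x)&(Q[:,0]<x+.015)
    if m.sum()>4: print(x.round(3),m.sum(),'y',np.percentile(Q[m,1],[3,97]).round(3),'z',np.percentile(Q[m,2],[3,97]).round(3))
```

```text
mug 70 [0.386  0.4063] 0.0311 z 0.0896 handle 310 -126.0
[0.476 0.31  0.225] err 0.0000 jump 0.12 [ 0.49  0.21  2.3   3.32  0.45 -1.7 ]
[0.6   0.05  0.235] err 0.0000 jump 0.14 [-0.38  0.27  2.17  1.82  0.69 -0.78]
[ 0.5  -0.14  0.25] err 0.0000 jump 0.06 [-1.01  0.23  2.16  1.31  1.1  -0.72]
[ 0.47 -0.22  0.17] err 0.0000 jump 0.05 [-1.18  0.47  2.12  1.28  1.15 -0.97]
[ 0.47 -0.22  0.05] err 0.0000 jump 0.06 [-1.18  0.76  2.16  1.44  1.08 -1.33]
pos [0.4016 0.4168 0.2235] z [ 0.806  0.341 -0.484] y [ 0.394 -0.919  0.008] q [ 0.9   0.28  2.21  4.06  0.56 -2.16]
cm [ 2.55 41.54  2.92]
0.435 49 y [-0.231 -0.207] z [0.104 0.115]
0.45 42 y [-0.233 -0.186] z [0.095 0.107]
0.465 40 y [-0.233 -0.21 ] z [0.088 0.099]
0.48 109 y [-0.238 -0.208] z [0.06  0.091]
0.495 91 y [-0.239 -0.207] z [0.05  0.094]
0.51 81 y [-0.24 -0.21] z [0.052 0.093]
0.525 15 y [-0.239 -0.201] z [0.066 0.084]
```

Request:
{"method": "send_rows", "body": {"targets": [{"translation":[0.3,2.8,0.3],"spin":0,"jaw":0},{"translation":[0.5,5.6,0.6],"spin":0,"jaw":0},{"translation":[0.8,8.4,0.9],"spin":0,"jaw":0},{"translation":[1,11.2,1],"spin":0,"jaw":0},{"translation":[1.2,14,1.2],"spin":0,"jaw":0}]}}

```text
time: 46.2
tool_pos: [0.4711, 0.2934, 0.2258]
tool_rot: [3.123, -1.059, 0.422]
contact_force: [1.2, 0.5, -0.8]
opening: 0.036
grip_force: 0.0
```

Request:
{"method": "send_rows", "body": {"targets": [{"translation":[0.2,2.8,0.2],"spin":0,"jaw":0},{"translation":[0.4,5.6,0.4],"spin":0,"jaw":0},{"translation":[0.6,8.4,0.6],"spin":0,"jaw":0},{"translation":[0.8,11.2,0.8],"spin":0,"jaw":0},{"translation":[1,14,1],"spin":0,"jaw":0}]}}

```text
time: 46.7
tool_pos: [0.5387, 0.1704, 0.231]
tool_rot: [3.128, -1.059, 0.417]
contact_force: [0.8, 0.5, -0.3]
opening: 0.0011
grip_force: 0.0
```

Request:
{"method": "send_rows", "body": {"targets": [{"translation":[0.1,2.8,0.1],"spin":0,"jaw":0},{"translation":[0.2,5.6,0.2],"spin":0,"jaw":0},{"translation":[0.3,8.4,0.3],"spin":0,"jaw":0},{"translation":[0.4,11.2,0.4],"spin":0,"jaw":0},{"translation":[0.4,13.5,0.6],"spin":0,"jaw":0}]}}

```text
time: 47.2
tool_pos: [0.5988, 0.0489, 0.2329]
tool_rot: [3.131, -1.059, 0.414]
contact_force: [-0.3, 0.4, -0.3]
opening: 0.0006
grip_force: 0.0
```

Run:
```python
from h import *
print(monitor.observe()['opening']);delta([.458,-.224,.20])
f=np.load('top0.npz')
for n,uv in(('tin',(467,330)),('spool',(490,306))): print(n,depthpts('top',[uv],f['d']))
```

```text
0.0006330820247238265
pos [0.5988 0.0489 0.2329] z [ 0.803  0.341 -0.489] y [ 0.394 -0.919  0.005] q [-0.39  0.27  2.18  1.82  0.7  -0.79]
cm [-14.55  19.52 -19.  ]
tin [[ 0.38607397 -0.37280349  0.02678479]]
spool [[ 0.43959775 -0.42383722  0.03964287]]
```

View pics/s5.png

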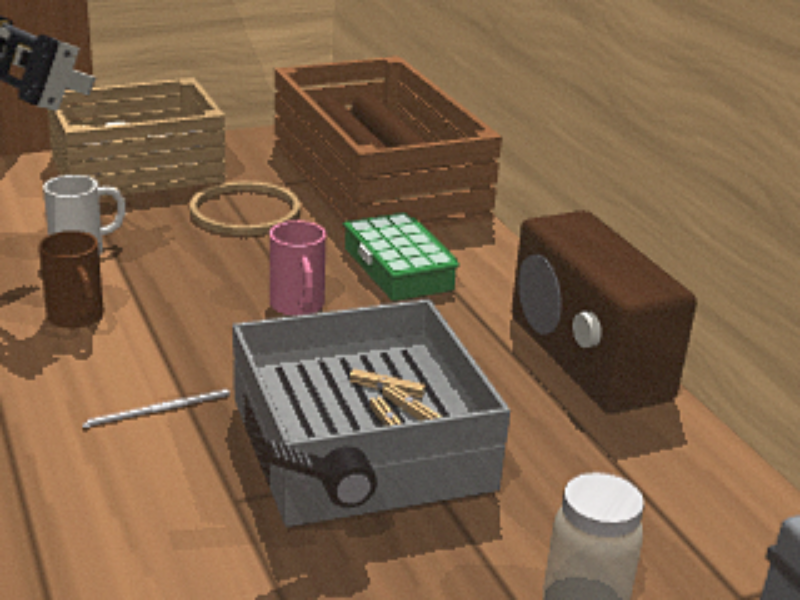

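The crop shows the white mug standing upright at (72,212), empty and released, the three pins in the tray, and the paddle at rest.

Request:
{"method": "send_rows", "body": {"targets": [{"translation":[-1.4,2.8,-2.7],"spin":0,"jaw":0},{"translation":[-2.8,5.6,-5.4],"spin":0,"jaw":0},{"translation":[-4.2,8.4,-8.1],"spin":0,"jaw":0},{"translation":[-6,11.2,-10.8],"spin":0,"jaw":0},{"translation":[-8,14,-13.5],"spin":0,"jaw":0}]}}

```text
time: 47.7
tool_pos: [0.5084, -0.1409, 0.2307]
tool_rot: [3.134, -1.062, 0.413]
contact_force: [1.2, -0.5, 0.0]
opening: 0.0006
grip_force: 0.0
```

Request:
{"method": "send_rows", "body": {"targets": [{"translation":[-2.2,1.9,-1.9],"spin":0,"jaw":0},{"translation":[-4.4,3.8,-3.8],"spin":0,"jaw":0},{"translation":[-6.5,5.5,-5.5],"spin":0,"jaw":0},{"translation":[-6.5,5.5,-5.5],"spin":0,"jaw":0},{"translation":[-6.5,5.5,-5.5],"spin":0,"jaw":0}]}}

```text
time: 48.2
tool_pos: [0.4581, -0.2222, 0.2014]
tool_rot: [3.134, -1.063, 0.411]
contact_force: [-0.3, 0.9, 0.5]
opening: 0.0004
grip_force: 0.0
```

Run:
```python
from h import *
delta([.458,-.224,.125]);delta([.458,-.224,.05])
```

```text
pos [ 0.4581 -0.2222  0.2014] z [ 0.804  0.342 -0.486] y [ 0.393 -0.919  0.004] q [-1.22  0.39  2.12  1.22  1.2  -0.89]
cm [-6.72  0.13  3.64]
pos [ 0.4581 -0.2222  0.2014] z [ 0.804  0.342 -0.486] y [ 0.393 -0.919  0.004] q [-1.22  0.39  2.12  1.22  1.2  -0.89]
cm [-13.27   0.1    7.29]
```

Request:
{"method": "send_rows", "body": {"targets": [{"translation":[-2.2,0.1,1.2],"spin":0,"jaw":0},{"translation":[-4.4,0.1,2.4],"spin":0,"jaw":0},{"translation":[-6,0.1,3.3],"spin":0,"jaw":0},{"translation":[-7,0.1,3.9],"spin":0,"jaw":0},{"translation":[-7.9,0.1,4.4],"spin":0,"jaw":0}]}}

```text
time: 48.7
tool_pos: [0.4599, -0.222, 0.1119]
tool_rot: [3.129, -1.064, 0.419]
contact_force: [-0.6, -0.5, 3.9]
opening: 0.0005
grip_force: 1.5
```

Request:
{"method": "send_rows", "body": {"targets": [{"translation":[-0.9,0,0.5],"spin":0,"jaw":0},{"translation":[-1.8,0,1],"spin":0,"jaw":0},{"translation":[-2.6,0,1.4],"spin":0,"jaw":0},{"translation":[-2.6,0,1.4],"spin":0,"jaw":0},{"translation":[-2.6,0,1.4],"spin":0,"jaw":0}]}}

```text
time: 49.2
tool_pos: [0.4594, -0.2236, 0.083]
tool_rot: [3.125, -1.064, 0.421]
contact_force: [0.2, 3.1, 2.7]
opening: 0.0006
grip_force: 1.5
```

Request:
{"method": "send_rows", "body": {"targets": [{"translation":[-0.6,0,0.3],"spin":0,"jaw":0},{"translation":[-1.2,0,0.7],"spin":0,"jaw":0},{"translation":[-1.7,0,0.9],"spin":0,"jaw":0},{"translation":[-1.7,0,0.9],"spin":0,"jaw":0},{"translation":[-1.7,0,0.9],"spin":0,"jaw":0}]}}

```text
time: 49.7
tool_pos: [0.4589, -0.2255, 0.0635]
tool_rot: [3.122, -1.063, 0.422]
contact_force: [-1.0, 0.0, 4.1]
opening: 0.0007
grip_force: 2.1
```

Run:
```python
from h import *
s=monitor.observe();print(s['contact_force']);delta([.458,-.224,.05])
p,d=read_camera('side'); cv2.imwrite('pics/s6.png',cv2.resize(p[200:350,220:420,::-1],(800,600)))
```

```text
[-1.0426838   0.03048652  4.11460048]
pos [ 0.4589 -0.2255  0.0635] z [ 0.805  0.34  -0.486] y [ 0.394 -0.919  0.01 ] q [-1.22  0.74  2.17  1.39  1.09 -1.32]
cm [-1.19 -0.19  0.63]
```

View pics/s6.png

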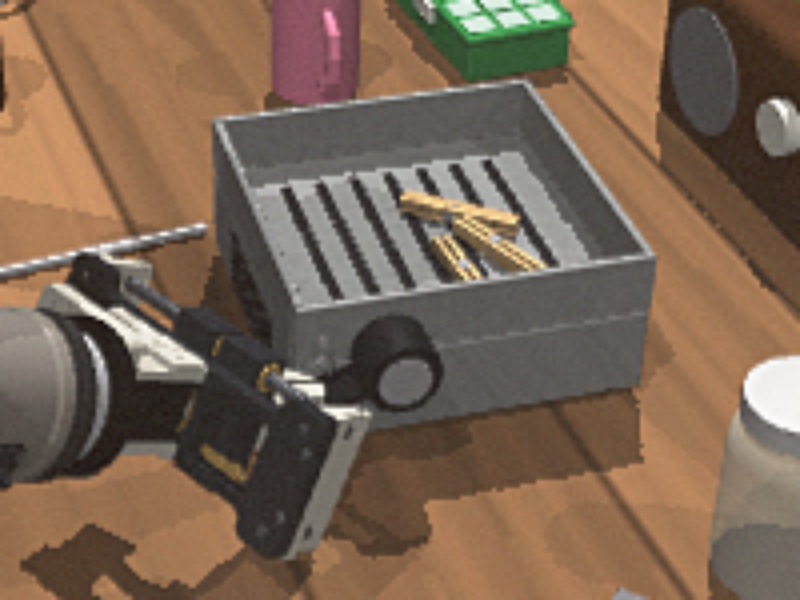

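The crop shows the closed fingertips pushing the paddle down beside the drum at (400,365). The pins are still in the tray. Next I press gently down to the stop.

Request:
{"method": "send_rows", "body": {"targets": [{"translation":[-0.4,0,0.2],"spin":0,"jaw":0},{"translation":[-0.8,0,0.4],"spin":0,"jaw":0},{"translation":[-1.1,0,0.6],"spin":0,"jaw":0},{"translation":[-1.1,0,0.6],"spin":0,"jaw":0},{"translation":[-1.1,0,0.6],"spin":0,"jaw":0}]}}

```text
time: 50.25
tool_pos: [0.4588, -0.2256, 0.0509]
tool_rot: [3.122, -1.062, 0.422]
contact_force: [-1.8, -2.3, 3.9]
opening: 0.0003
grip_force: 2.0
```

Request:
{"method": "send_rows", "body": {"targets": [{"translation":[-0.1,0,0.05],"spin":0,"jaw":0},{"translation":[-0.2,0,0.1],"spin":0,"jaw":0},{"translation":[-0.2,0,0.1],"spin":0,"jaw":0},{"translation":[-0.2,0,0.1],"spin":0,"jaw":0},{"translation":[-0.2,0,0.1],"spin":0,"jaw":0}]}}

```text
time: 50.75
tool_pos: [0.4589, -0.2256, 0.049]
tool_rot: [3.121, -1.063, 0.423]
contact_force: [0.8, -1.2, 5.1]
opening: 0.0003
grip_force: 2.2
```

Request:
{"method": "send_rows", "body": {"targets": [{"translation":[-0.1,0,0.05],"spin":0,"jaw":0},{"translation":[-0.2,0,0.1],"spin":0,"jaw":0},{"translation":[-0.2,0,0.1],"spin":0,"jaw":0},{"translation":[-0.2,0,0.1],"spin":0,"jaw":0},{"translation":[-0.2,0,0.1],"spin":0,"jaw":0}]}}

```text
time: 51.25
tool_pos: [0.4589, -0.2255, 0.0472]
tool_rot: [3.12, -1.064, 0.424]
contact_force: [-0.6, -1.6, 7.2]
opening: 0.0008
grip_force: 3.1
```

Request:
{"method": "send_rows", "body": {"targets": [{"translation":[-0.1,0,0.05],"spin":0,"jaw":0},{"translation":[-0.1,0,0.05],"spin":0,"jaw":0},{"translation":[-0.1,0,0.05],"spin":0,"jaw":0},{"translation":[-0.1,0,0.05],"spin":0,"jaw":0},{"translation":[-0.1,0,0.05],"spin":0,"jaw":0}]}}

```text
time: 51.75
tool_pos: [0.4591, -0.2255, 0.0468]
tool_rot: [3.119, -1.066, 0.425]
contact_force: [-1.3, -1.1, 10.8]
opening: 0.0003
grip_force: 5.1
```

```bash
python3 -c "
from cell import monitor,job
s=monitor.observe();print(s['time'],s['contact_force'],s['tool_pos']);print(job.hand_in())"
```

```text
51.75 [-1.29858648 -1.09025343 10.79571465] [ 0.459119   -0.2255128   0.04678193]
the job is handed in; nothing more can be done
None
```

I handed the job in at 51.75 s of the 72 s allowed. The three clothespins are in the tray, the mug stands upright and released, and the closed fingers are holding the dial at its end stop with about 11 N. I judged the stop from the rising force and the height of the fingers, not from a picture of the dial. The mug now stands to the left of the brown mug, not at its original spot, because the grip for tipping needed its handle turned away from the robot.

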